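# Build the accelerometer's damped stack in its mounting pan

### The arm

A 6-joint arm with a two-finger parallel gripper is mounted at the origin on the work surface. World frame = base frame: x ahead of the robot, y to its left, z up, the work surface at z = 0. Lengths are in m, angles in rad, forces in N, time in s.
With the tool pointing down it reaches from about 0.375 to 0.975 m from the base axis. Payload 3.8 kg.
Tool frame: the origin (TCP) lies midway between the tips of the shut fingers; the grasp point (between the pads) lies 19 mm behind it; z points along the fingers, y is the direction in which the jaws open and shut (so a half turn about z gives the same grasp; the last joint's range is limited). The gripper opens to 85 mm and grips with 20 to 120 N. Pads are 22 mm wide; open, the fingers measure 114 mm over their backs; the gripper's body (76 mm by 85 mm) begins 54 mm behind the grasp point. The pads swing forward as they close: fully open they stand 13 mm farther back than shut.
Start: joints at [-1.199, 0.264, 1.604, -0, 1.274, -0.037], TCP at [0.268, -0.619, 0.204] pointing down, gripper open.
Joint ranges: [-2.63, 2.63], [-0.94, 2.18], [0.31, 2.57], [-1.31, 4.45], [0, 2.66], [-2.55, 2.55]. Speed limits (rad/s): [2.57, 2.57, 3.14, 3.14, 3.14, 3.14].

### API

Orientations are given as a rotation vector (axis times angle).
In Python, from workcell import readout, read_camera, camera_params, bot gives the robot as it stands.
- The arm moves only by the tool apply_moves, never from a script. Its argument "plan" is a list that holds one entry, the list of rows, each a list of 7 numbers: the shift along the tool's x, y, z each as a share of 1000 mm, from -1 to 1, then the turn, a rotation vector about the tool's x, y, z each as a share of pi rad, from -1 to 1, then the gripper command: -1 is fully open, 1 is shut, values between are in proportion. A call has exactly 8 rows; each row is the pose to reach, as a shift and turn from the pose commanded when the call began, along the tool's axes at that moment, turning the shorter way round; what a row does not reach only later rows make up. A row lasts 1/12 s, in which the tool goes at most 41.7 mm and 7.16 degrees, less where a joint would pass 70% of its speed; a pose out of reach is approached as far as the arm can. A call with a number of a shift or a turn outside -1 to 1 is refused whole. A call with a gripper value outside its range is refused whole. The fingers move at their own pace and stop on an object; "force" is the grip in N (left out, the last holds). Time passes only in rows, so rows that repeat a pose let the fingers close, or fill a call up. It gives the time, the measured TCP pose, the force and the opening at its end, in the units of the state.
- readout.read_state(): the state, without advancing time (a new reading comes with each control period).
- read_camera(name): name is "scene" or "side" or "wrist"; returns the picture (420x560x3 uint8, red, green, blue); there is no depth.
- camera_params(name): a dict with "fovy" (degrees; the focal length in pixels is half the picture's height over the tangent of half this angle, whatever the lens; pixels are square), "cx", "cy" (the principal point, pixels), "rvec" (rotation vector, rad) and "tvec" (3), from world to camera coordinates, as OpenCV has them; the wrist camera has in their place "hand_eye" (4x4, takes a point from camera to tool coordinates, whose origin is the TCP and whose axes are the flange's). Camera axes: x right, y down, z forward; pixel columns grow to the right and rows downward; lengths in m; the calibration is good to about 2 mm. A picture is of the moment at which its call begins: read the wrist's pose just before it. camera_params takes no time and is no camera call.
- bot.finish_job(): hands the job in, once; it reports no verdict.
The state is a dict: "time": time; "q": joint angles; "joint_vel": joint speeds; "joint_torque": joint torques, N m; "tool_pos": TCP position; "tcp_rot": TCP orientation; "wrist_force": force on the tool from outside, world axes, zero at the start; "torque": the same for the moment, N m; "width": opening from 0.0 (shut) to 1.0 (fully open).
Only numpy, scipy, OpenCV 4.12 (cv2) and the standard library are available. Lean on these libraries where they do the work, as an engineer would, in place of code of your own. Each camera call takes 0.05 s, during which the arm holds its last target.

### The job

Build up the sensor station in the round pan: set the three damper pucks flat in the pan, each on the spot of its own colour, then stand the black accelerometer squarely on the middle of the three dampers with its brass connector pointing to the white cable clip, and last lay the copper heat sink squarely on the middle of the accelerometer, fins up. Set the accelerometer and the heat sink down gently, without dropping them, and leave the alignment pin, the bubble level and the clamp collar where they are.

Things in the scene. Friction and masses are not known exactly. Their poses are not given: they have to be found in the camera images.
- pan: round aluminium pan bolted to the shelf, 100 mm inside, rim 4 mm thick, its top 12 mm over the shelf, inner floor 5 mm over it; flange 132 mm wide, 4 mm thick. 30 mm coloured spots on its floor, centres in its frame (x, y mm): orange (-25.5, 0), blue (12.75, 22.1), green (12.75, -22.1); dampers on them stand about 4 mm apart. Origin: centre of its underside; z up, -x towards the cable clip
- cable_clip: small white plastic cable clip, 12 x 28 mm and 12 mm high, fixed on the pan's flange 60 mm from the pan's centre on the pan's -x side, its top 16 mm above the shelf. Origin: centre of its underside, 4 mm above the shelf
- damper_orange: orange silicone damper puck, a disc 40 mm in diameter, 30 mm high, 3 mm bevel round its foot, a dark 10 mm dot (bore) in its top; about 50 g, firm. Starts flat on the shelf. Origin: centre of its underside; z up. It belongs on the pan's spot of its own colour, the one next to the cable clip
- damper_blue: blue silicone damper puck, a disc 40 mm in diameter, 30 mm high, 3 mm bevel round its foot, a dark 10 mm dot (bore) in its top; about 50 g, firm. Starts flat on the shelf. Origin: centre of its underside; z up. It belongs on the pan's spot of its own colour, on the pan's +x +y side
- damper_green: green silicone damper puck, a disc 40 mm in diameter, 30 mm high, 3 mm bevel round its foot, a dark 10 mm dot (bore) in its top; about 50 g, firm. Starts flat on the shelf. Origin: centre of its underside; z up. It belongs on the pan's spot of its own colour, on the pan's +x -y side
- accelerometer: matte black cube, 56 mm a side, 0.34 to 0.55 kg; a brass connector 16 mm thick, 28 mm above its underside, stands out 14 mm from its -x face; the white arrow on its top points that way. Starts upright. Origin: centre of its underside; z up. Grip across its plain y faces. Seated, its underside is 35 mm above the shelf (pan floor 5 + damper 30)
- heat_sink: copper heat sink, 50 x 50 mm, 26 mm high, about 0.32 kg: a 6 mm base with seven upright 3 mm fins along its x axis, the outer faces of the outermost at y = +-25 mm, flush with the base. Starts fins up on the shelf. Origin: centre of its underside; z up. Seated, its underside is 91 mm above the shelf
- alignment_pin: steel alignment pin standing on its head: head 28 mm in diameter and 12 mm high below, shank 12 mm in diameter above, 58 mm high in all; not part of the job. Origin: centre of its underside
- bubble_level: round aluminium bubble level, 44 mm in diameter, 13 mm high, with a yellow window; not part of the job. Origin: centre of its underside
- clamp_collar: dark steel clamp collar, a ring 48 mm outside, 26 mm bore, 16 mm high; not part of the job. Origin: centre of its underside
Mind the look-alikes: they are no part of the job. What is meant by the heat_sink is not red, and is the smaller of those in its own colour. Several things have the shape of the damper_blue; the one meant has the colours described above.

How it is judged:
On the way, in this order (a step that is already met when the one before it is completed fails the run):
1. the three dampers stand flat in the pan, each on the spot of its own colour, let go (x of damper_orange in the frame of pan between -0.0345 and -0.0165 m and y of damper_orange in the frame of pan between -0.009 and 0.009 m and z of damper_orange in the frame of pan between 0.002 and 0.008 m and angle between each of damper_orange, damper_blue, damper_green's own z axis and vertical below 0.12 rad and x of damper_blue in the frame of pan between 0.00375 and 0.02175 m and y of damper_blue in the frame of pan between 0.01308 and 0.03108 m and z of damper_blue in the frame of pan between 0.002 and 0.008 m and x of damper_green in the frame of pan between 0.00375 and 0.02175 m and y of damper_green in the frame of pan between -0.03108 and -0.01308 m and z of damper_green in the frame of pan between 0.002 and 0.008 m and contact force between the fingers and damper_orange below 0.2 N and contact force between the fingers and damper_blue below 0.2 N and contact force between the fingers and damper_green below 0.2 N), for 0.2 s.
2. the accelerometer stands on the three dampers, centred, connector to the clip, let go (x of damper_orange in the frame of pan between -0.0345 and -0.0165 m and y of damper_orange in the frame of pan between -0.009 and 0.009 m and z of damper_orange in the frame of pan between 0.002 and 0.008 m and angle between each of damper_orange, damper_blue, damper_green's own z axis and vertical below 0.12 rad and x of damper_blue in the frame of pan between 0.00375 and 0.02175 m and y of damper_blue in the frame of pan between 0.01308 and 0.03108 m and z of damper_blue in the frame of pan between 0.002 and 0.008 m and x of damper_green in the frame of pan between 0.00375 and 0.02175 m and y of damper_green in the frame of pan between -0.03108 and -0.01308 m and z of damper_green in the frame of pan between 0.002 and 0.008 m and z of accelerometer in the frame of pan between 0.031 and 0.039 m and horizontal distance between accelerometer and pan below 0.01 m and angle between accelerometer's own z axis and vertical below 0.1 rad and angle between the x axis of accelerometer and the x axis of pan, either way round below 0.22 rad and x of cable_clip in the frame of accelerometer below -0.04 m and contact force between the fingers and accelerometer below 0.2 N), for 0.2 s.
3. the heat sink lies on the accelerometer, fins up, let go (x of damper_orange in the frame of pan between -0.0345 and -0.0165 m and y of damper_orange in the frame of pan between -0.009 and 0.009 m and z of damper_orange in the frame of pan between 0.002 and 0.008 m and angle between each of damper_orange, damper_blue, damper_green's own z axis and vertical below 0.12 rad and x of damper_blue in the frame of pan between 0.00375 and 0.02175 m and y of damper_blue in the frame of pan between 0.01308 and 0.03108 m and z of damper_blue in the frame of pan between 0.002 and 0.008 m and x of damper_green in the frame of pan between 0.00375 and 0.02175 m and y of damper_green in the frame of pan between -0.03108 and -0.01308 m and z of damper_green in the frame of pan between 0.002 and 0.008 m and z of accelerometer in the frame of pan between 0.031 and 0.039 m and horizontal distance between accelerometer and pan below 0.01 m and angle between each of accelerometer, heat_sink's own z axis and vertical below 0.1 rad and angle between the x axis of accelerometer and the x axis of pan, either way round below 0.22 rad and x of cable_clip in the frame of accelerometer below -0.04 m and z of heat_sink in the frame of accelerometer between 0.052 and 0.06 m and horizontal distance between heat_sink and accelerometer below 0.01 m and (angle between the x axis of heat_sink and the x axis of accelerometer, either way round below 0.22 rad or angle between the x axis of heat_sink and the y axis of accelerometer, either way round below 0.22 rad) and contact force between the fingers and heat_sink below 0.2 N), for 0.2 s.
At the end, for the whole second after the job is handed in: Dampers flat in the pan, each within 9 mm per pan axis of its colour spot; accelerometer upright on them within 10 mm of pan centre, connector to clip within 0.22 rad; heat sink level on it, fins up, within 10 mm, square within 0.22 rad (any quarter turn); all let go, at rest (all of step 3 and linear speed of each of damper_orange, damper_blue, damper_green, accelerometer, heat_sink below 0.02 m/s and contact force between the fingers and damper_orange below 0.2 N and contact force between the fingers and damper_blue below 0.2 N and contact force between the fingers and damper_green below 0.2 N and contact force between the fingers and accelerometer below 0.2 N); the robot touches nothing.
It fails at once if alignment pin was moved (more than 20 mm) or knocked over (distance of alignment_pin from where it was at the start of the episode above 0.02 m or angle between alignment_pin's own z axis and vertical above 0.5 rad).
It fails at once if bubble level was moved (more than 20 mm) or knocked over (distance of bubble_level from where it was at the start of the episode above 0.02 m or angle between bubble_level's own z axis and vertical above 0.5 rad).
It fails at once if clamp collar was moved (more than 20 mm) or knocked over (distance of clamp_collar from where it was at the start of the episode above 0.02 m or angle between clamp_collar's own z axis and vertical above 0.5 rad).
It fails at once if the accelerometer was dropped (fell freely more than about 13 mm) (linear speed of accelerometer above 0.5 m/s and contact force between the fingers and accelerometer below 0.2 N).
It fails at once if the heat sink was dropped (fell freely more than about 13 mm) (linear speed of heat_sink above 0.5 m/s and contact force between the fingers and heat_sink below 0.2 N).
It also fails if it takes over 118 s, if anything falls off the work surface, if the arm or the gripper's body presses on something with over 40 N, if the wrist force passes 120 N, or if a joint passes its speed limit or range.

## Working session

There is one attempt and no reset: what is moved stays moved. The work goes in short steps, Python scripts to look and compute and a tool call to move; the robot and the scene stay as the last step left them, time stands still between calls to the robot, and variables do not carry over. Pictures are saved under pics/ and viewed, and the job is handed in when it is done.

Besides the shell and the picture viewer there is one more tool, called after "Request:" in YAML: its name, and indented under it one key for each argument. apply_moves: Moves the arm, as the interface text tells. Shift numbers are shares of 1000 mm and turn numbers shares of pi rad, none past 1 either way. Its arguments: {"type":"object","properties":{"plan":{"type":"array","items":{"type":"array","items":{"type":"array","items":{"type":"number","minimum":-1,"maximum":1}}}},"force":{"type":"number"}},"required":["plan"]}

```bash
ls; mkdir -p pics
python3 - <<'E'
from workcell import readout, read_camera, camera_params, bot
import cv2
print(readout.read_state())
for n in ["scene","side","wrist"]:
    im=read_camera(n); cv2.imwrite(f"pics/{n}0.png",im[:,:,::-1]); print(n,camera_params(n))
E
```

```text
pics
{'time': 0.0, 'q': array([-1.19889767e+00,  2.64782254e-01,  1.60541131e+00,  2.17979703e-05,
        1.27371291e+00, -3.69348982e-02]), 'joint_vel': array([ 0.00046223,  0.0004551 ,  0.00032689, -0.00069327,  0.000785  ,
       -0.00024671]), 'joint_torque': array([ 2.71704717e-03, -5.15112484e+01, -3.67311072e+01,  4.45290025e-04,
        1.30230215e-02, -1.90128208e-05]), 'tool_pos': array([ 0.26802572, -0.61861514,  0.20302236]), 'tcp_rot': array([-3.07394791e+00, -6.37257413e-01,  5.73189510e-04]), 'wrist_force': array([ 0.20907197, -0.41431582,  1.06421061]), 'torque': array([-0.08103784,  0.00329091,  0.02890562]), 'width': 1.001812764158091}
scene {'fovy': 46.03468799064076, 'cx': 286.93068840688363, 'cy': 221.03253254381, 'rvec': array([ 1.5194605 ,  1.77538456, -0.91464977]), 'tvec': array([ 0.03096419, -0.27168154,  1.61939834])}
side {'fovy': 57.54247960382766, 'cx': 276.42569004444647, 'cy': 216.32031158295487, 'rvec': array([ 0.43097161, -2.64678681,  1.31408947]), 'tvec': array([0.50621254, 0.13765966, 0.91310396])}
wrist {'fovy': 58.05373368302529, 'cx': 277.8905914261885, 'cy': 215.23419781819567, 'hand_eye': array([[-1.17681551e-03, -9.62714729e-01, -2.70516109e-01,
         6.84849859e-02],
       [ 9.99999307e-01, -1.12716136e-03, -3.38907197e-04,
        -8.06751757e-04],
       [ 2.13556456e-05, -2.70516321e-01,  9.62715389e-01,
        -1.69761712e-01],
       [ 0.00000000e+00,  0.00000000e+00,  0.00000000e+00,
         1.00000000e+00]])}
```

View pics/scene0.png

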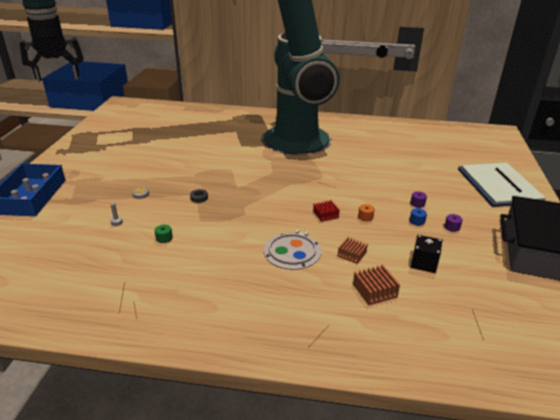

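View pics/side0.png

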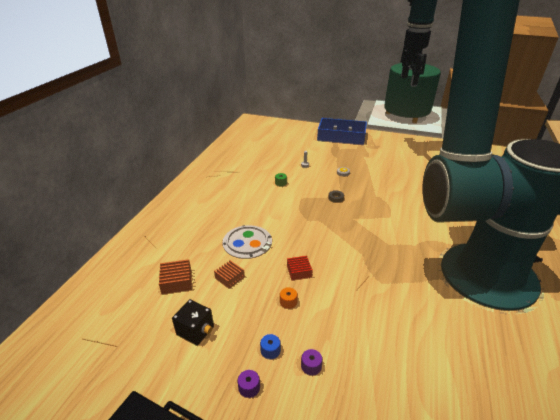

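View pics/wrist0.png

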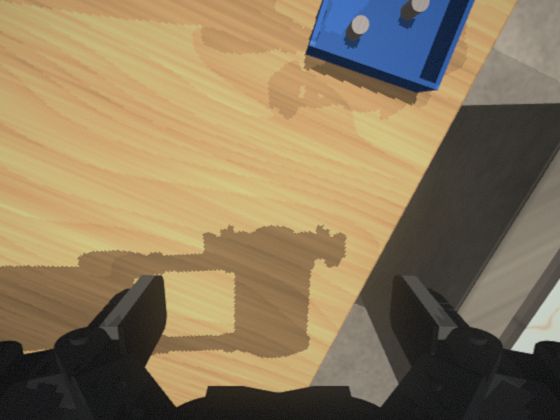

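```bash
cat > h.py <<'E'
import numpy as np, cv2
from scipy.spatial.transform import Rotation as R
from workcell import readout, read_camera, camera_params, bot
def cam(n,st=None):
    p=camera_params(n); f=210/np.tan(np.radians(p['fovy'])/2)
    K=np.array([[f,0,p['cx']],[0,f,p['cy']],[0,0,1]])
    if n=='wrist':
        T=np.eye(4);T[:3,:3]=R.from_rotvec(st['tcp_rot']).as_matrix();T[:3,3]=st['tool_pos']
        M=T@p['hand_eye']; return K,M[:3,:3],M[:3,3]
    Rm=R.from_rotvec(p['rvec']).as_matrix(); return K,Rm.T,-Rm.T@p['tvec']
def px2w(c,uv,z):
    K,Rc,t=c; d=Rc@(np.linalg.inv(K)@np.array([uv[0],uv[1],1.])); s=(z-t[2])/d[2]; return t+s*d
def w2px(c,P):
    K,Rc,t=c; v=K@(Rc.T@(np.array(P)-t)); return v[:2]/v[2]
def crop(im,x,y,w,h,s,name):
    cv2.imwrite(name,cv2.resize(im[y:y+h,x:x+w,::-1],None,fx=s,fy=s,interpolation=cv2.INTER_CUBIC))
E
python3 - <<'E'
from h import *
im=cv2.imread('pics/scene0.png')[:,:,::-1]
crop(im,255,170,220,150,3.6,'pics/sc1.png')
crop(im,90,170,130,90,6,'pics/sc2.png')
im=cv2.imread('pics/side0.png')[:,:,::-1]
crop(im,140,210,200,190,3.1,'pics/si1.png')
E
```

```text
(no output)
```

View pics/sc1.png

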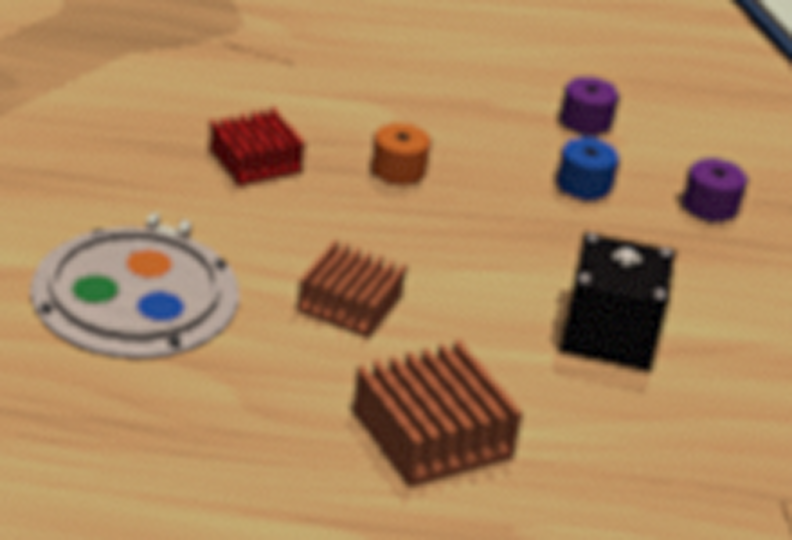

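View pics/sc2.png

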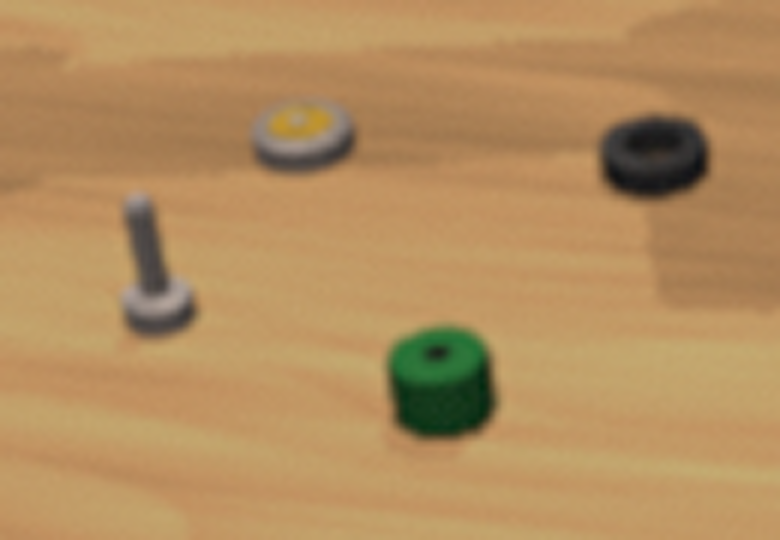

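View pics/si1.png

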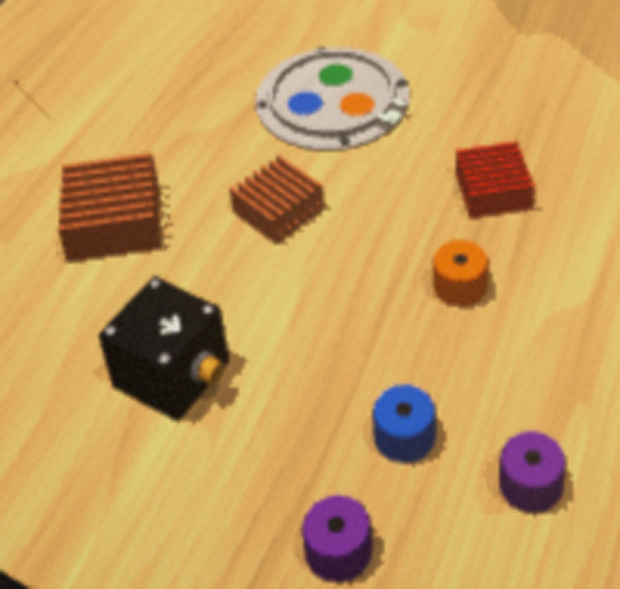

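Seen in the scene picture:
- **Heat sinks:** red (327,211), small copper (352,250) and large copper (376,284). The small copper one fits, being the smaller of the two that aren't red.
- **Discs:** blue (418,216) and purple (418,199), (454,222). The blue one fits.

The enlarged crop confirms both choices. Next: rough positions from both cameras.

Run:
```python
from h import *
a=cam('scene');b=cam('side')
S=lambda x,y:(255+x/3.6,170+y/3.6)
G=lambda x,y:(90+x/6,170+y/6)
D=lambda x,y:(140+x/3.1,210+y/3.1)
for n,z,s,d in [('orange',.03,S(402,137),D(460,259)),('blue',.03,S(590,152),D(404,409)),('purpN',.03,S(591,90),D(533,457)),('purpE',.03,S(716,172),D(336,524)),('green',.03,G(437,353),(281,177)),
 ('sp_or',.005,S(149,264),D(357,104)),('sp_bl',.005,S(161,306),D(305,103)),('sp_gr',.005,S(95,290),D(336,75)),
 ('acc',.056,S(627,266),D(164,322)),('sink',.026,S(352,285),D(276,190)),('collar',.016,G(654,148),(336,195)),('bubble',.013,G(300,122),(343,171)),('pintop',.058,G(138,203),(305,153)),('bigsink',.03,S(438,405),D(110,180)),('red',.026,S(256,135),D(490,165))]:
    print(n,px2w(a,s,z)[:2].round(3),px2w(b,d,z)[:2].round(3))
```

```text
orange [0.433 0.231] [0.427 0.233]
blue [0.429 0.358] [0.424 0.36 ]
purpN [0.346 0.365] [0.34  0.367]
purpE [0.44 0.44] [0.436 0.444]
green [ 0.603 -0.232] [ 0.595 -0.224]
sp_or [0.573 0.074] [0.568 0.076]
sp_bl [0.614 0.087] [0.61  0.088]
sp_gr [0.605 0.044] [0.599 0.046]
acc [0.593 0.364] [0.585 0.365]
sink [0.601 0.203] [0.58  0.208]
collar [ 0.422 -0.201] [ 0.411 -0.197]
bubble [ 0.424 -0.362] [ 0.419 -0.35 ]
pintop [ 0.563 -0.365] [ 0.552 -0.352]
bigsink [0.708 0.254] [0.703 0.242]
red [0.442 0.131] [0.435 0.132]
```

```bash
cat >> h.py <<'E'
def psi(st):
    m=R.from_rotvec(st['tcp_rot']).as_matrix(); return np.degrees(np.arctan2(m[1,0],m[0,0]))
def tgt(x,y,z,ps,st=None,q=True):
    st=st or readout.read_state()
    R0=R.from_rotvec(st['tcp_rot']).as_matrix()
    c,s=np.cos(np.radians(ps)),np.sin(np.radians(ps))
    R1=np.array([[c,s,0],[s,-c,0],[0,0,-1.]])
    sh=R0.T@(np.array([x,y,z])-st['tool_pos']); rv=R.from_matrix(R0.T@R1).as_rotvec()/np.pi
    print('t',round(st['time'],2),'pos',st['tool_pos'].round(4),'psi',round(psi(st),2),'w',round(st['width'],3),'MOVE',sh.round(4).tolist(),rv.round(4).tolist(),'F',st['wrist_force'].round(1))
E
python3 - <<'E'
from h import *
tgt(.6,-.228,.2,90)
E
```

```text
t 0.15 pos [ 0.2681 -0.6188  0.2033] psi 23.42 w 0.999 MOVE [0.4599, -0.2267, 0.0038] [-0.0005, -0.0004, -0.3699] F [-0.7 -0.1 -0.7]
```

Request:
apply_moves:
  plan:
    - [[0.46, -0.227, 0.004, 0, 0, -0.37, -1], [0.46, -0.227, 0.004, 0, 0, -0.37, -1], [0.46, -0.227, 0.004, 0, 0, -0.37, -1], [0.46, -0.227, 0.004, 0, 0, -0.37, -1], [0.46, -0.227, 0.004, 0, 0, -0.37, -1], [0.46, -0.227, 0.004, 0, 0, -0.37, -1], [0.46, -0.227, 0.004, 0, 0, -0.37, -1], [0.46, -0.227, 0.004, 0, 0, -0.37, -1]]
  force: 30

```text
time: 0.82
tool_pos: [0.4847, -0.3633, 0.2015]
tcp_rot: [-2.388, -2.041, 0.0]
wrist_force: [0.5, -0.9, -0.3]
width: 1.003
```

Run:
```python
from h import *
tgt(.6,-.228,.2,90)
```

```text
t 0.82 pos [ 0.4847 -0.3633  0.2015] psi 81.06 w 1.003 MOVE [0.1516, 0.0929, 0.0015] [-0.0001, -0.0001, -0.0496] F [ 0.5 -0.9 -0.3]
```

Request:
apply_moves:
  plan:
    - [[0.152, 0.093, 0.001, 0, 0, -0.05, -1], [0.152, 0.093, 0.001, 0, 0, -0.05, -1], [0.152, 0.093, 0.001, 0, 0, -0.05, -1], [0.152, 0.093, 0.001, 0, 0, -0.05, -1], [0.152, 0.093, 0.001, 0, 0, -0.05, -1], [0.152, 0.093, 0.001, 0, 0, -0.05, -1], [0.152, 0.093, 0.001, 0, 0, -0.05, -1], [0.152, 0.093, 0.001, 0, 0, -0.05, -1]]

```text
time: 1.48
tool_pos: [0.5994, -0.231, 0.2004]
tcp_rot: [-2.227, -2.215, 0.002]
wrist_force: [-0.1, 0.0, 0.6]
width: 0.999
```

Run:
```python
from h import *
st=readout.read_state(); print(st['tool_pos'],st['tcp_rot'])
im=read_camera('wrist'); crop(im,0,0,560,420,1.4,'pics/w1.png')
c=cam('wrist',st)
m=cv2.inRange(cv2.cvtColor(im,cv2.COLOR_RGB2HSV),(50,120,60),(75,255,255))
print(cv2.connectedComponentsWithStats(m)[2:][0][:5])
print(w2px(c,(.6,-.228,.03)),w2px(c,st['tool_pos']))
```

```text
[ 0.59935464 -0.23103306  0.20039931] [-2.22695491e+00 -2.21508574e+00  1.74694018e-03]
[[     0      0    560    420 235200]]
[279.31892917 184.20926624] [278.78712218 258.31970233]
```

View pics/w1.png

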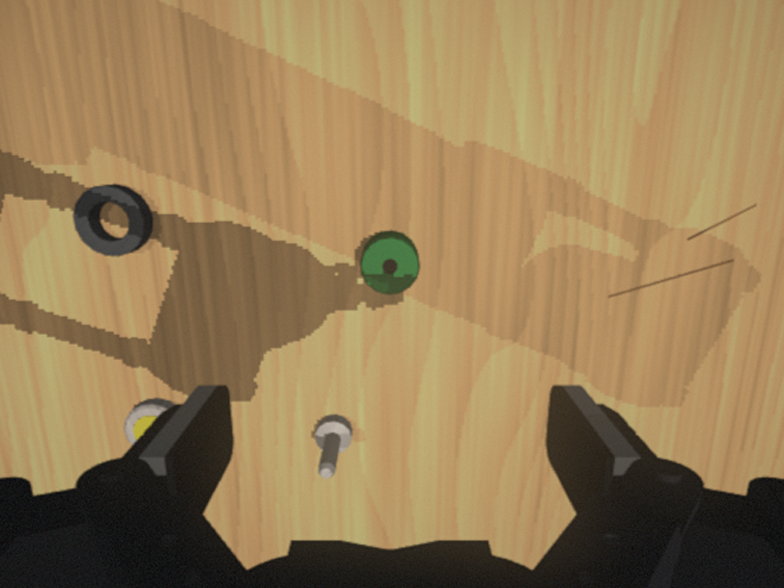

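Run:
```python
from h import *
st=readout.read_state(); c=cam('wrist',st)
p=px2w(c,(390/1.4,267/1.4),.03);print(p)
tgt(p[0],p[1],.1,90,st)
print(px2w(c,(390/1.4,267/1.4),.03))
```

```text
[ 0.59917558 -0.23448603  0.03      ]
t 1.53 pos [ 0.5992 -0.2314  0.2005] psi 89.64 w 1.004 MOVE [-0.003, 0.0001, 0.1005] [-0.0003, 0.0001, -0.002] F [ 0.2 -0.4  0.2]
[ 0.59917558 -0.23448603  0.03      ]
```

Request:
apply_moves:
  plan:
    - [[-0.003, 0, 0.1, 0, 0, 0, -1], [-0.003, 0, 0.1, 0, 0, 0, -1], [-0.003, 0, 0.1, 0, 0, 0, -1], [-0.003, 0, 0.195, 0, 0, 0, -1], [-0.003, 0, 0.195, 0, 0, 0, -1], [-0.003, 0, 0.195, 0, 0, 0, -1], [-0.003, 0, 0.195, 0, 0, 0, -1], [-0.003, 0, 0.195, 0, 0, 0, -1]]

```text
time: 2.2
tool_pos: [0.5996, -0.2342, 0.006]
tcp_rot: [-2.228, -2.214, 0.001]
wrist_force: [0.5, -0.6, 0.9]
width: 1.002
```

Run:
```python
from h import *
st=readout.read_state();tgt(.5992,-.2345,.005,90,st)
im=read_camera('wrist'); crop(im,0,0,560,420,1.4,'pics/w2.png')
```

```text
t 2.2 pos [ 0.5996 -0.2342  0.006 ] psi 89.63 w 1.002 MOVE [-0.0003, -0.0004, 0.001] [-0.0003, -0.0001, -0.002] F [ 0.5 -0.6  0.9]
```

View pics/w2.png

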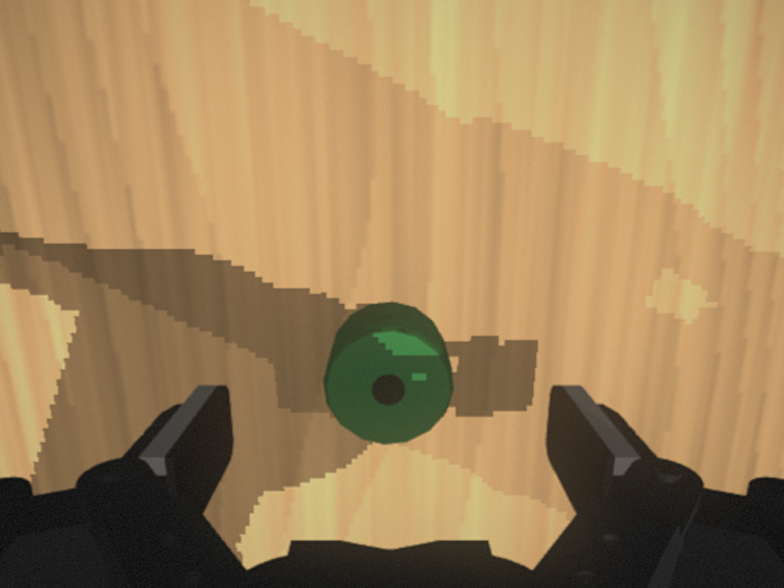

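Run:
```python
from h import *
st=readout.read_state(); c=cam('wrist',st)
print(px2w(c,(388/1.4,389/1.4),.03))
```

```text
[ 0.60070252 -0.23454306  0.03      ]
```

Request:
apply_moves:
  plan:
    - [[0, 0, 0, 0, 0, 0, 1], [0, 0, 0, 0, 0, 0, 1], [0, 0, 0, 0, 0, 0, 1], [0, 0, 0, 0, 0, 0, 1], [0, 0, 0, 0, 0, 0, 1], [0, 0, 0, 0, 0, 0, 1], [0, 0, 0, 0, 0, 0, 1], [0, 0, 0, 0, 0, 0, 1]]
  force: 40

```text
time: 2.92
tool_pos: [0.6001, -0.2331, 0.0057]
tcp_rot: [-2.227, -2.216, 0.0]
wrist_force: [0.6, -0.1, -0.6]
width: 0.005
```

Run:
```python
from h import *
st=readout.read_state();tgt(.6,.068,.15,106,st)
```

```text
t 2.92 pos [ 0.6001 -0.2331  0.0057] psi 89.72 w 0.005 MOVE [0.3011, -0.0016, -0.1443] [-0.0001, -0.0, -0.0904] F [ 0.6 -0.1 -0.6]
```

Run:
```python
from h import *
im=read_camera('wrist'); crop(im,0,0,560,420,1.4,'pics/w3.png')
im=read_camera('side'); crop(im,230,120,140,110,5.5,'pics/s3.png')
```

```text
(no output)
```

View pics/w3.png

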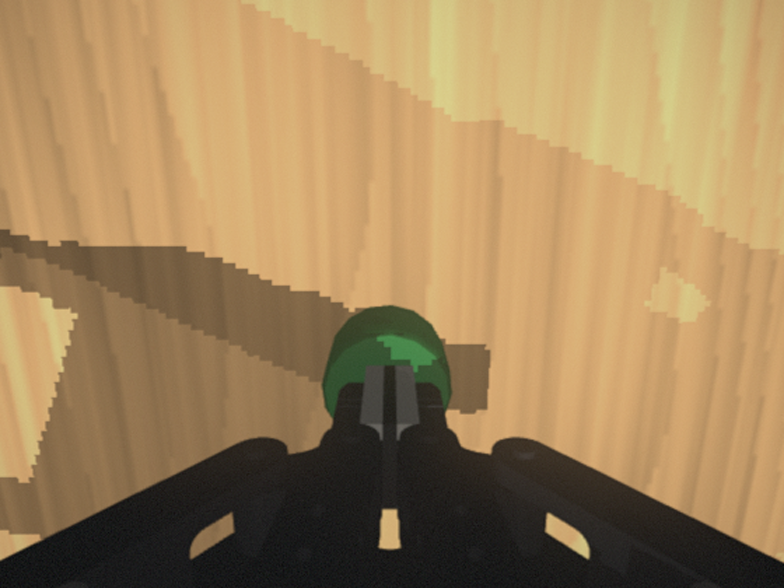

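View pics/s3.png

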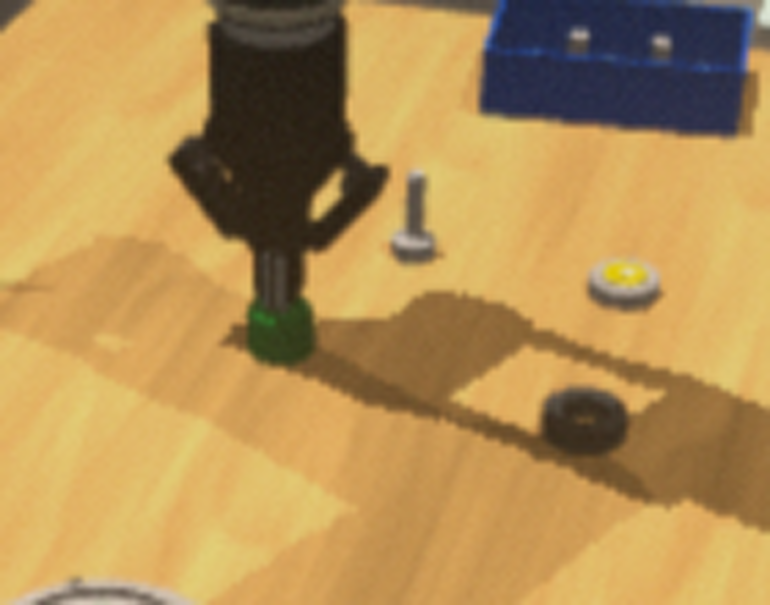

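Run:
```python
from h import *
st=readout.read_state()
for n,o in (('side',(230,120)),):
    c=cam(n)
    for P in [st['tool_pos'],(.6,-.2331,.035),(.6,-.2331,.06),(.599,-.2345,.0),(.599,-.2345,.03)]:
        print(P,(w2px(c,P)-o)*5.5)
im=read_camera('scene'); crop(im,110,170,130,100,6,'pics/sc3.png')
c=cam('scene')
for P in [st['tool_pos'],(.6,-.2331,.035),(.6,-.2331,.06)]: print((w2px(c,P)-(110,170))*6)
c=cam('wrist',st)
for P in [st['tool_pos'],(.6,-.2331,.03)]: print(w2px(c,P)*1.4)
tgt(.6,-.23,.05,90)
```

```text
[ 0.60014349 -0.233086    0.00563335] [277.68833673 339.75433604]
(0.6, -0.2331, 0.035) [277.70669441 296.83205695]
(0.6, -0.2331, 0.06) [277.51471949 259.27837677]
(0.599, -0.2345, 0.0) [280.31039189 346.95634126]
(0.599, -0.2345, 0.03) [280.12187689 303.32173268]
[324.34891614 399.40975723]
[315.11155995 337.33057872]
[306.94954945 283.22111839]
[390.29830323 361.64898849]
[389.96146195 392.5940974 ]
t 3.07 pos [ 0.6001 -0.2331  0.0056] psi 89.72 w -0.004 MOVE [0.0031, -0.0002, -0.0444] [-0.0001, -0.0, -0.0015] F [-0.1 -0.4  0.6]
```

View pics/sc3.png

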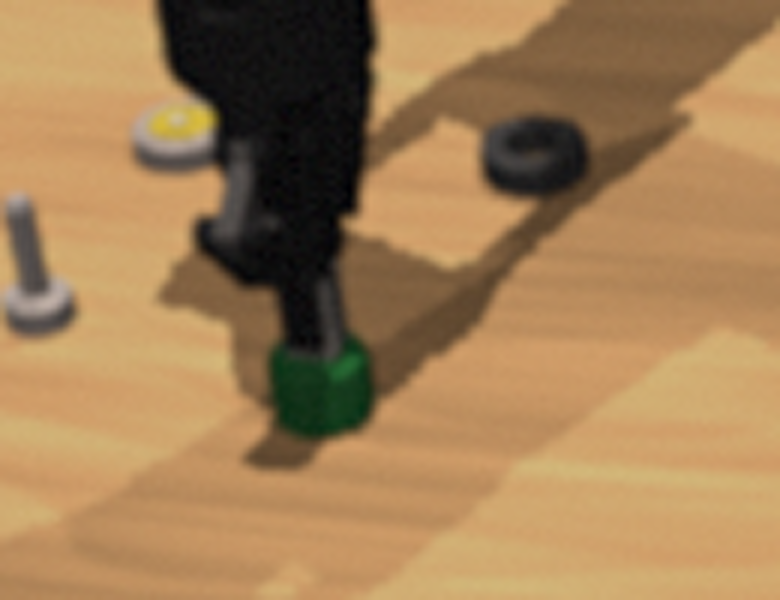

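Request:
apply_moves:
  plan:
    - [[0, 0, -0.01, 0, 0, 0, 1], [0, 0, -0.02, 0, 0, 0, 1], [0, 0, -0.03, 0, 0, 0, 1], [0, 0, -0.04, 0, 0, 0, 1], [0, 0, -0.04, 0, 0, 0, 1], [0, 0, -0.04, 0, 0, 0, 1], [0, 0, -0.04, 0, 0, 0, 1], [0, 0, -0.04, 0, 0, 0, 1]]

```text
time: 3.73
tool_pos: [0.5997, -0.233, 0.0453]
tcp_rot: [-2.226, -2.215, 0.001]
wrist_force: [-0.5, 0.1, 0.2]
width: 0.0
```

Run:
```python
from h import *
st=readout.read_state()
tgt(.6,-.2345,.05,90,st)
im=read_camera('scene'); crop(im,110,170,130,100,6,'pics/sc4.png')
c=cam('scene')
for P in [st['tool_pos']]: print((w2px(c,P)-(110,170))*6)
c=cam('wrist',st)
for P in [st['tool_pos']]: print(w2px(c,P)*1.4)
im=read_camera('wrist'); crop(im,0,0,560,420,1.4,'pics/w4.png')
```

```text
t 3.73 pos [ 0.5997 -0.233   0.0453] psi 89.72 w 0.0 MOVE [-0.0015, 0.0003, -0.0047] [-0.0003, -0.0001, -0.0016] F [-0.5  0.1  0.2]
[312.3726546  314.84056145]
[390.29895408 361.65050837]
```

View pics/sc4.png

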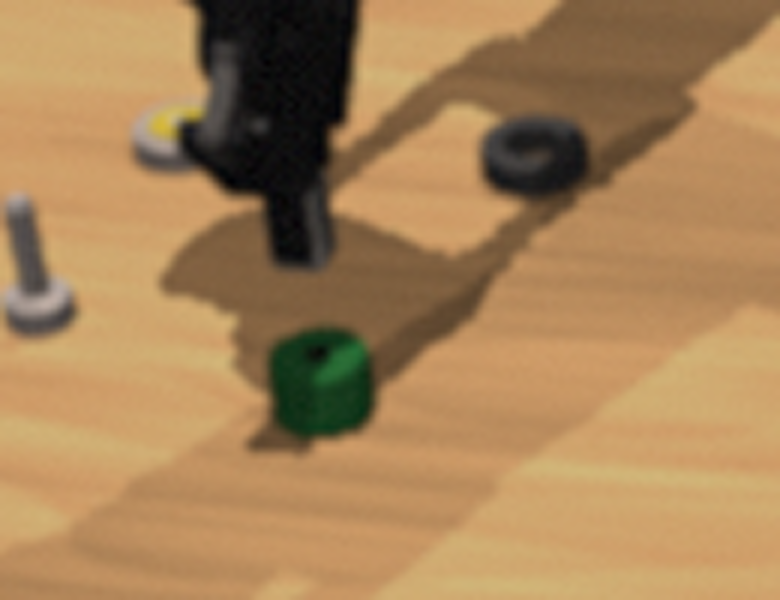

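View pics/w4.png

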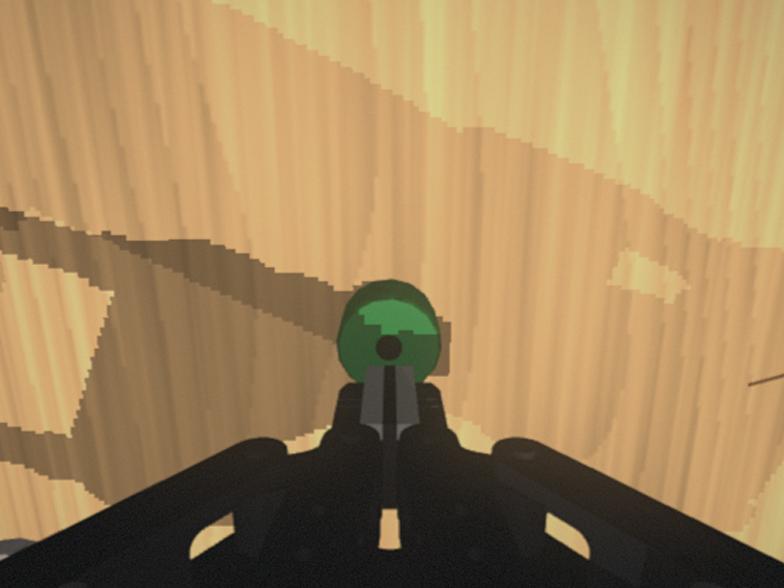

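Run:
```python
from h import *
st=readout.read_state()
im=read_camera('side'); crop(im,230,120,100,90,7,'pics/s4.png')
p=st['tool_pos']
for dz in (0,.01,.02,.025,.03):
  for dx,dy in ((.01,.011),(.01,-.011),(-.01,.011)):
    P=p+[dx,dy,dz]
    print(dz,dx,dy,((w2px(cam('scene'),P)-(110,170))*6).round(),((w2px(cam('side'),P)-(230,120))*7).round(),(w2px(cam('wrist',st),P)*1.4).round())
```

```text
0 0.01 0.011 [331. 333.] [325. 368.] [420. 331.]
0 0.01 -0.011 [276. 327.] [341. 344.] [419. 391.]
0 -0.01 0.011 [350. 304.] [367. 374.] [361. 331.]
0.01 0.01 0.011 [328. 311.] [325. 348.] [421. 341.]
0.01 0.01 -0.011 [272. 306.] [341. 325.] [421. 404.]
0.01 -0.01 0.011 [346. 282.] [367. 355.] [359. 342.]
0.02 0.01 0.011 [325. 289.] [325. 329.] [423. 353.]
0.02 0.01 -0.011 [269. 284.] [341. 306.] [422. 418.]
0.02 -0.01 0.011 [343. 260.] [367. 336.] [357. 353.]
0.025 0.01 0.011 [323. 278.] [325. 319.] [424. 359.]
0.025 0.01 -0.011 [267. 273.] [340. 296.] [423. 426.]
0.025 -0.01 0.011 [342. 249.] [367. 326.] [356. 359.]
0.03 0.01 0.011 [322. 267.] [325. 309.] [425. 365.]
0.03 0.01 -0.011 [265. 261.] [340. 286.] [424. 435.]
0.03 -0.01 0.011 [340. 238.] [367. 316.] [355. 366.]
```

View pics/s4.png

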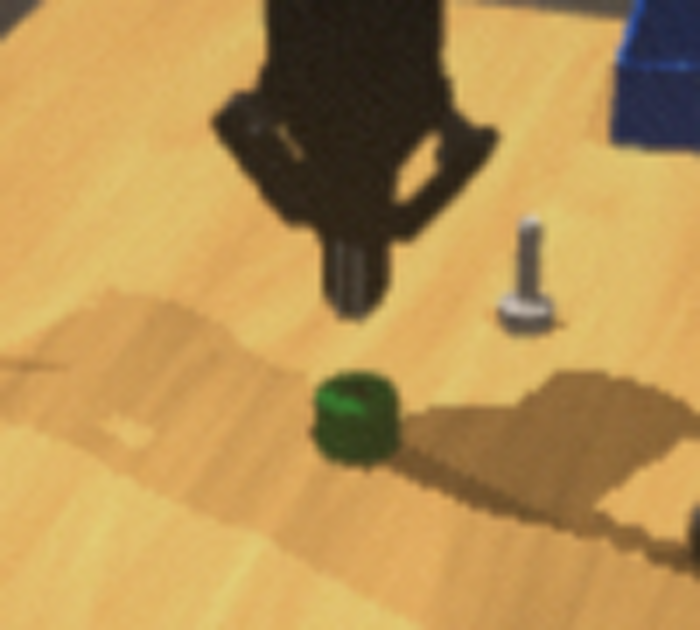

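The cameras agree that the shut fingertips stand about 28 mm above the reported TCP, so the fingers closed above the puck, which hasn't moved. I'll add that offset: open, then go lower.

Request:
apply_moves:
  plan:
    - [[-0.001, 0, 0, 0, 0, 0, -1], [-0.001, 0, 0, 0, 0, 0, -1], [-0.001, 0, 0, 0, 0, 0, -1], [-0.001, 0, 0, 0, 0, 0, -1], [-0.001, 0, 0, 0, 0, 0, -1], [-0.001, 0, 0.02, 0, 0, 0, -1], [-0.001, 0, 0.04, 0, 0, 0, -1], [-0.001, 0, 0.05, 0, 0, 0, -1]]

```text
time: 4.55
tool_pos: [0.599, -0.2336, -0.0062]
tcp_rot: [-2.225, -2.214, 0.001]
wrist_force: [-1.8, 0.2, -1.2]
width: 1.004
```

Run:
```python
from h import *
st=readout.read_state()
tgt(.6,-.2345,-.02,90,st)
im=read_camera('scene'); crop(im,110,170,130,100,6,'pics/sc5.png')
```

```text
t 4.55 pos [ 0.599  -0.2336 -0.0062] psi 89.72 w 1.004 MOVE [-0.0009, 0.0011, 0.0138] [-0.0007, -0.0003, -0.0016] F [-1.8  0.2 -1.2]
```

View pics/sc5.png

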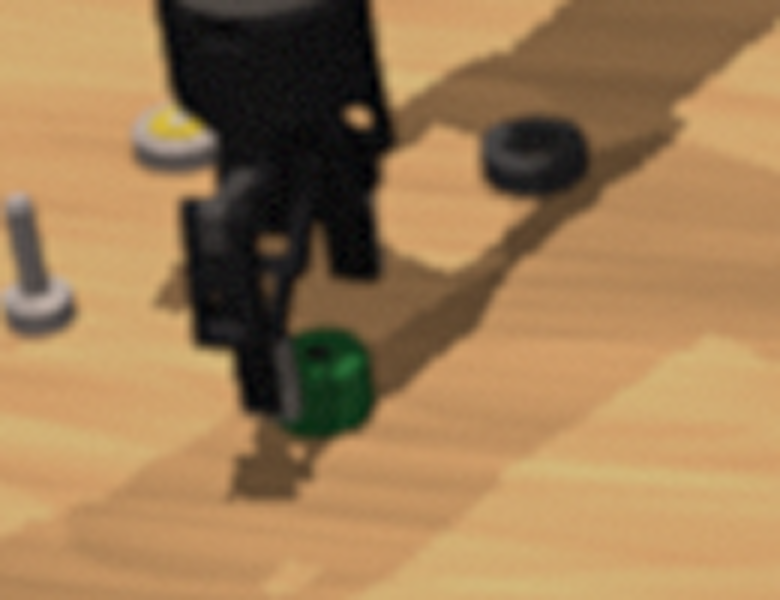

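Request:
apply_moves:
  plan:
    - [[-0.001, 0, 0.015, 0, 0, 0, -1], [-0.001, 0, 0.015, 0, 0, 0, -1], [-0.001, 0, 0.015, 0, 0, 0, 1], [-0.001, 0, 0.015, 0, 0, 0, 1], [-0.001, 0, 0.015, 0, 0, 0, 1], [-0.001, 0, 0.015, 0, 0, 0, 1], [-0.001, 0, 0.015, 0, 0, 0, 1], [-0.001, 0, 0.015, 0, 0, 0, 1]]

```text
time: 5.27
tool_pos: [0.6014, -0.2357, -0.0178]
tcp_rot: [2.225, 2.214, 0.001]
wrist_force: [0.0, -0.3, 4.2]
width: 0.448
```

Run:
```python
from h import *
st=readout.read_state()
tgt(.6,.0,.13,106,st)
```

```text
t 5.27 pos [ 0.6014 -0.2357 -0.0178] psi 89.72 w 0.448 MOVE [0.2356, -0.0022, -0.1481] [0.0007, 0.0004, -0.0904] F [ 0.  -0.3  4.2]
```

Request:
apply_moves:
  plan:
    - [[0, 0, -0.03, 0, 0, 0, 1], [0, 0, -0.07, 0, 0, 0, 1], [0.03, 0, -0.11, 0, 0, -0.04, 1], [0.07, 0, -0.15, 0, 0, -0.09, 1], [0.11, 0, -0.17, 0, 0, -0.09, 1], [0.15, 0, -0.17, 0, 0, -0.09, 1], [0.19, 0, -0.17, 0, 0, -0.09, 1], [0.22, 0, -0.17, 0, 0, -0.09, 1]]

```text
time: 5.93
tool_pos: [0.6019, -0.0211, 0.1526]
tcp_rot: [1.892, 2.504, 0.003]
wrist_force: [1.7, -0.2, -0.3]
width: 0.45
```

Run:
```python
from h import *
st=readout.read_state()
tgt(.6,.0,.15,106,st)
im=read_camera('wrist'); crop(im,0,0,560,420,1.4,'pics/w5.png')
st=readout.read_state();tgt(.6,.0,.15,106,st)
im=read_camera('scene'); crop(im,200,140,140,120,5,'pics/sc6.png')
```

```text
t 5.93 pos [ 0.6019 -0.0211  0.1526] psi 105.86 w 0.45 MOVE [0.0209, 0.0039, 0.0026] [0.001, 0.0003, -0.0008] F [ 1.7 -0.2 -0.3]
t 5.98 pos [ 0.6012 -0.013   0.152 ] psi 106.07 w 0.449 MOVE [0.0128, 0.0024, 0.0021] [0.0011, -0.0017, 0.0004] F [-0.2  4.  -0.3]
```

View pics/w5.png

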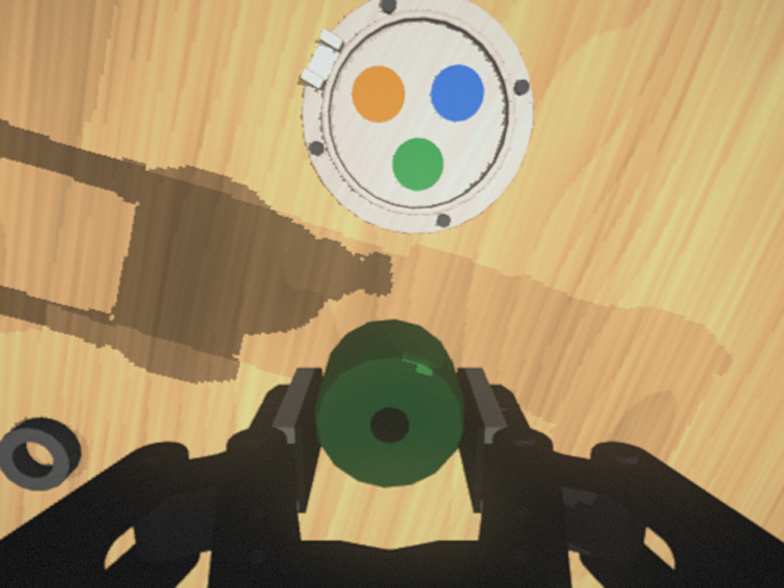

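View pics/sc6.png

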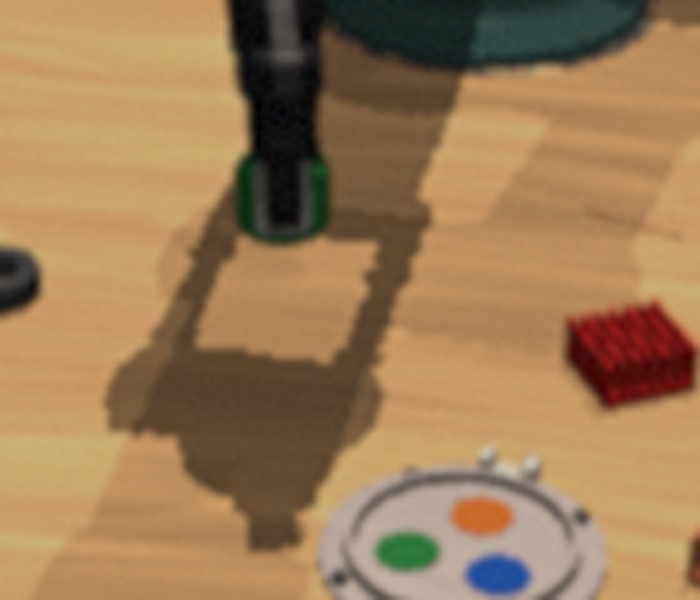

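Run:
```python
from h import *
st=readout.read_state(); tgt(.6,-.06,.03,90,st)
im=read_camera('wrist'); crop(im,190,0,220,180,3.6,'pics/w6.png')
c=cam('wrist',st)
hsv=cv2.cvtColor(im,cv2.COLOR_RGB2HSV)
for n,lo,hi in (('or',(8,120,120),(20,255,255)),('bl',(100,110,120),(125,255,255)),('gr',(50,90,100),(85,255,255))):
    m=cv2.inRange(hsv,lo,hi); m[200:]=0
    k,l,s,ce=cv2.connectedComponentsWithStats(m)
    i=1+np.argmax(s[1:,4]); print(n,s[i],ce[i],px2w(c,ce[i],.005))
```

```text
t 6.03 pos [ 0.601  -0.0167  0.1513] psi 106.24 w 0.451 MOVE [-0.0416, -0.0133, 0.1212] [0.0004, -0.0008, 0.0902] F [ 0.5 -0.1  0. ]
or [ 252   54   38   40 1158] [270.45854922  73.35146805] [0.56852162 0.07442146 0.005     ]
bl [ 309   54   37   39 1150] [326.83304348  72.96782609] [0.6109609  0.08702856 0.005     ]
gr [ 281  105   36   37 1020] [298.33823529 123.38039216] [0.60072457 0.04398183 0.005     ]
```

View pics/w6.png

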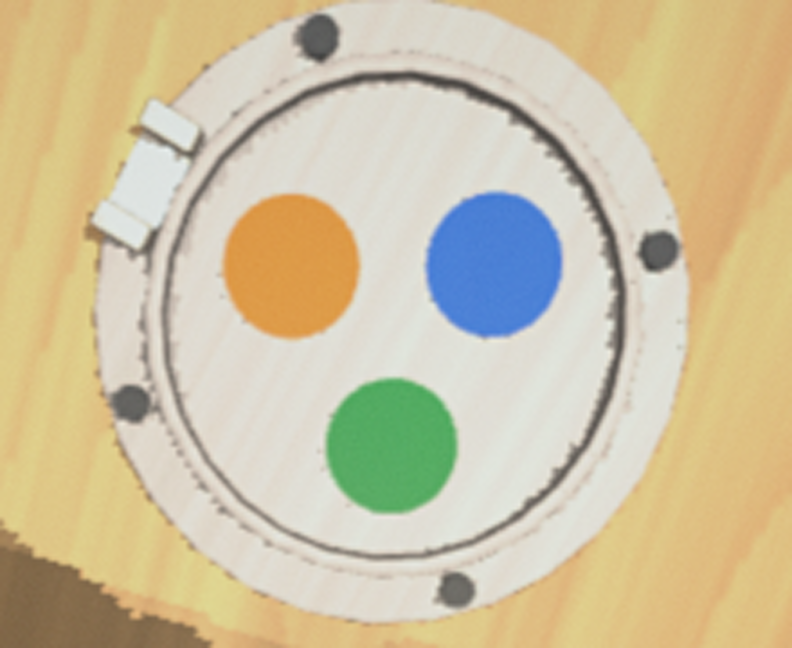

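Run:
```python
from h import *
st=readout.read_state(); tgt(.6,-.065,-.0165,106.2,st)
c=cam('wrist',st); p=px2w(c,(389/1.4,425/1.4),st['tool_pos'][2]+.0478)
print((R.from_rotvec(st['tcp_rot']).as_matrix().T@(p-st['tool_pos'])).round(4))
```

```text
t 6.08 pos [ 0.601  -0.0195  0.1508] psi 106.2 w 0.454 MOVE [-0.0435, -0.0137, 0.1673] [0.0001, -0.0001, 0.0] F [-0.1 -1.  -0.8]
[ 0.0022 -0.0002 -0.0478]
```

Request:
apply_moves:
  plan:
    - [[-0.045, -0.014, 0.05, 0, 0, 0, 1], [-0.045, -0.014, 0.08, 0, 0, 0, 1], [-0.045, -0.014, 0.11, 0, 0, 0, 1], [-0.045, -0.014, 0.14, 0, 0, 0, 1], [-0.045, -0.014, 0.155, 0, 0, 0, 1], [-0.045, -0.014, 0.162, 0, 0, 0, 1], [-0.045, -0.014, 0.165, 0, 0, 0, 1], [-0.045, -0.014, 0.165, 0, 0, 0, 1]]

```text
time: 6.75
tool_pos: [0.6002, -0.0704, -0.0146]
tcp_rot: [-1.893, -2.507, 0.0]
wrist_force: [-0.6, 0.6, -0.5]
width: 0.453
```

Run:
```python
from h import *
st=readout.read_state(); tgt(.6,-.065,-.0165,106.2,st)
```

```text
t 6.75 pos [ 0.6002 -0.0704 -0.0146] psi 105.88 w 0.453 MOVE [0.0053, 0.0013, 0.0019] [-0.0001, 0.0, -0.0018] F [-0.6  0.6 -0.5]
```

Request:
apply_moves:
  plan:
    - [[0, 0, 0.002, 0, 0, 0, 1], [0, 0, 0.002, 0, 0, 0, -0.3], [0, 0, 0.002, 0, 0, 0, -0.3], [0.002, 0, -0.005, 0, 0, 0, -0.3], [0.002, 0, -0.005, 0, 0, 0, 1], [0.002, 0, -0.005, 0, 0, 0, 1], [0.002, 0, -0.005, 0, 0, 0, 1], [0.002, 0, -0.005, 0, 0, 0, 1]]

```text
time: 7.42
tool_pos: [0.6012, -0.0677, -0.0071]
tcp_rot: [1.891, 2.506, 0.002]
wrist_force: [-2.2, 0.9, 9.0]
width: 0.438
```

Run:
```python
from h import *
st=readout.read_state(); tgt(.6,-.065,-.0095,106.2,st)
im=read_camera('wrist'); crop(im,0,0,560,420,1.4,'pics/w7.png')
```

```text
t 7.42 pos [ 0.6012 -0.0677 -0.0071] psi 105.94 w 0.438 MOVE [0.0029, -0.0004, 0.0024] [0.0009, 0.0003, -0.0015] F [-2.2  0.9  9. ]
```

View pics/w7.png

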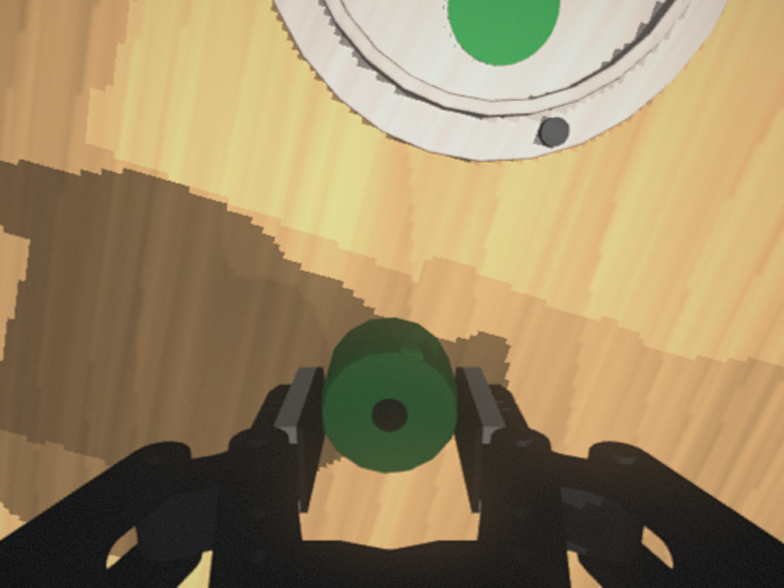

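```bash
cat >> h.py <<'E'
def off(uv,dz,st):  # tool-frame offset of pixel at height tool_z+dz
    c=cam('wrist',st); p=px2w(c,uv,st['tool_pos'][2]+dz)
    return (R.from_rotvec(st['tcp_rot']).as_matrix().T@(p-st['tool_pos']))
def place(P,o,z,ps,st=None):
    c,s=np.cos(np.radians(ps)),np.sin(np.radians(ps))
    x=P[0]-(c*o[0]+s*o[1]); y=P[1]-(s*o[0]-c*o[1]); tgt(x,y,z,ps,st)
PAN=np.array([.5934,.0685]);TH=-13.35
E
python3 - <<'E'
from h import *
st=readout.read_state(); o=off((389.5/1.4,414.5/1.4),.037,st); print(o)
place((.6007,.0440),o,.04,106.65,st)
E
```

```text
[-5.50308514e-04 -7.70963279e-05 -3.69997900e-02]
t 7.47 pos [ 0.6012 -0.0677 -0.0071] psi 105.93 w 0.442 MOVE [0.108, 0.0304, -0.0471] [0.0009, 0.0003, -0.004] F [-2.4  1.5  8.4]
```

Request:
apply_moves:
  plan:
    - [[0, 0, -0.04, 0, 0, 0, 1], [0.01, 0, -0.05, 0, 0, -0.004, 1], [0.04, 0.01, -0.05, 0, 0, -0.004, 1], [0.07, 0.02, -0.05, 0, 0, -0.004, 1], [0.1, 0.03, -0.05, 0, 0, -0.004, 1], [0.107, 0.03, -0.047, 0, 0, -0.004, 1], [0.107, 0.03, -0.047, 0, 0, -0.004, 1], [0.107, 0.03, -0.047, 0, 0, -0.004, 1]]

```text
time: 8.13
tool_pos: [0.5987, 0.0436, 0.0374]
tcp_rot: [1.874, 2.521, -0.001]
wrist_force: [-0.5, -0.5, 0.1]
width: 0.434
```

Run:
```python
from h import *
st=readout.read_state(); o=np.array([-.0005,0,0])
place((.6007,.0440),o,.0,106.65,st)
im=read_camera('wrist'); crop(im,0,0,560,420,1.4,'pics/w8.png')
place((.6007,.0440),o,.0,106.65)
```

```text
t 8.13 pos [0.5987 0.0436 0.0374] psi 106.75 w 0.434 MOVE [0.0003, 0.0021, 0.0374] [-0.0002, 0.0001, 0.0006] F [-0.5 -0.5  0.1]
t 8.18 pos [0.5988 0.0429 0.0375] psi 106.68 w 0.441 MOVE [0.0011, 0.0021, 0.0375] [-0.0001, 0.0002, 0.0002] F [ 0.2 -0.4 -0.1]
```

View pics/w8.png

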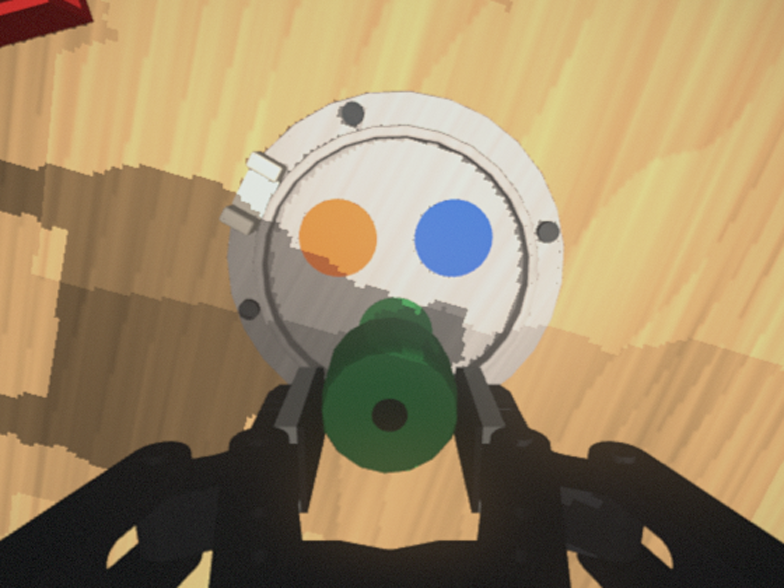

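Request:
apply_moves:
  plan:
    - [[0.001, 0.002, 0.015, 0, 0, 0, 1], [0.001, 0.002, 0.025, 0, 0, 0, 1], [0.001, 0.002, 0.03, 0, 0, 0, 1], [0.001, 0.002, 0.034, 0, 0, 0, 1], [0.001, 0.002, 0.037, 0, 0, 0, 1], [0.001, 0.002, 0.038, 0, 0, 0, 1], [0.001, 0.002, 0.039, 0, 0, 0, 1], [0.001, 0.002, 0.039, 0, 0, 0, 1]]

```text
time: 8.85
tool_pos: [0.601, 0.0448, -0.0013]
tcp_rot: [1.877, 2.519, 0.0]
wrist_force: [1.3, 0.4, -0.2]
width: 0.442
```

Run:
```python
from h import *
st=readout.read_state(); o=np.array([-.0005,0,0])
place((.6007,.0440),o,-.002,106.65,st)
im=read_camera('side'); crop(im,200,190,100,80,7,'pics/s5.png')
```

```text
t 8.85 pos [ 0.601   0.0448 -0.0013] psi 106.63 w 0.442 MOVE [-0.0002, -0.0005, 0.0007] [0.0001, 0.0, -0.0001] F [ 1.3  0.4 -0.2]
```

View pics/s5.png

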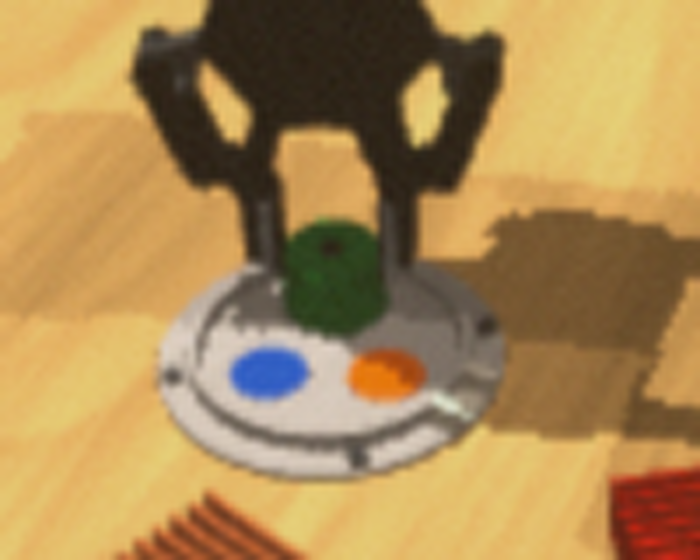

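Request:
apply_moves:
  plan:
    - [[0, 0, 0.001, 0, 0, 0, 1], [0, 0, 0.001, 0, 0, 0, -0.4], [0, 0, 0.001, 0, 0, 0, -0.4], [0, 0, 0.001, 0, 0, 0, -0.4], [0, 0, -0.02, 0, 0, 0, -0.4], [0, 0, -0.06, 0, 0, 0, -0.4], [0, 0, -0.1, 0, 0, 0, -1], [0, 0, -0.14, 0, 0, 0, -1]]

```text
time: 9.57
tool_pos: [0.6, 0.0449, 0.1396]
tcp_rot: [-1.876, -2.519, 0.001]
wrist_force: [0.7, 0.0, 0.4]
width: 0.951
```

Run:
```python
from h import *
st=readout.read_state(); 
tgt(.428,.232,.15,120,st)
im=read_camera('wrist'); crop(im,0,0,560,420,1.4,'pics/w9.png')
```

```text
t 9.57 pos [0.6    0.0449 0.1396] psi 106.64 w 0.951 MOVE [0.2285, -0.1112, -0.0102] [-0.0005, -0.0002, -0.0742] F [0.7 0.  0.4]
```

View pics/w9.png

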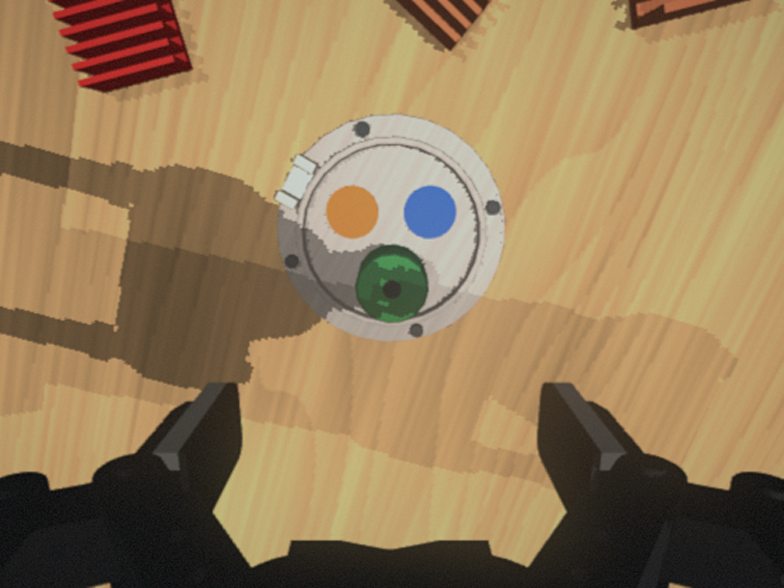

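Request:
apply_moves:
  plan:
    - [[0.228, -0.111, -0.01, 0, 0, -0.074, -1], [0.228, -0.111, -0.01, 0, 0, -0.074, -1], [0.228, -0.111, -0.01, 0, 0, -0.074, -1], [0.228, -0.111, -0.01, 0, 0, -0.074, -1], [0.228, -0.111, -0.01, 0, 0, -0.074, -1], [0.228, -0.111, -0.01, 0, 0, -0.074, -1], [0.228, -0.111, -0.01, 0, 0, -0.074, -1], [0.228, -0.111, -0.01, 0, 0, -0.074, -1]]

```text
time: 10.28
tool_pos: [0.4276, 0.2332, 0.1488]
tcp_rot: [1.565, 2.723, 0.001]
wrist_force: [0.0, -0.7, 0.2]
width: 0.998
```

Run:
```python
from h import *
st=readout.read_state(); 
s0=dict(st); s0['tool_pos']=np.array([.6,.0449,.1396]); s0['tcp_rot']=np.array([-1.876,-2.519,.001])
print('green',px2w(cam('wrist',s0),(391.5/1.4,289/1.4),.035))
tgt(.428,.232,.15,120,st)
im=read_camera('wrist'); crop(im,0,0,560,420,1.4,'pics/w10.png')
st=readout.read_state(); tgt(.428,.232,.15,120,st)
```

```text
green [0.60137109 0.04440053 0.035     ]
t 10.28 pos [0.4276 0.2332 0.1488] psi 120.22 w 0.998 MOVE [-0.0012, -0.0003, -0.0012] [0.0003, -0.0, 0.0012] F [ 0.  -0.7  0.2]
t 10.33 pos [0.4289 0.2322 0.1488] psi 120.12 w 1.0 MOVE [0.0003, -0.0008, -0.0012] [0.0003, 0.0002, 0.0007] F [-0.1  0.4 -0.3]
```

View pics/w10.png

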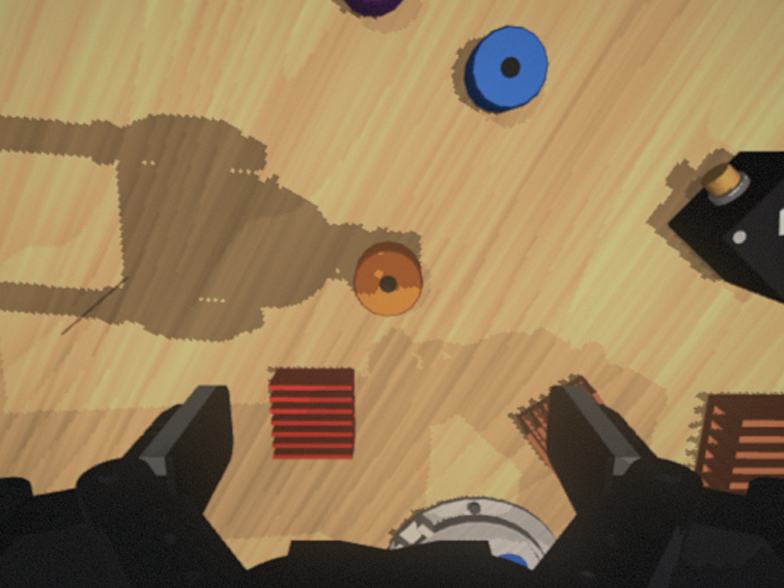

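Run:
```python
from h import *
st=readout.read_state(); c=cam('wrist',st)
p=px2w(c,(388/1.4,284/1.4),.03);print(p, 'blue',px2w(c,(510/1.4,68/1.4),.03))
tgt(p[0],p[1],-.009,120,st)
```

```text
[0.42928489 0.23047101 0.03      ] blue [0.42643859 0.35814203 0.03      ]
t 10.33 pos [0.4289 0.2322 0.1488] psi 120.12 w 1.0 MOVE [-0.0016, -0.0007, 0.1578] [0.0003, 0.0002, 0.0007] F [-0.1  0.4 -0.3]
```

Request:
apply_moves:
  plan:
    - [[-0.002, -0.001, 0.04, 0, 0, 0, -1], [-0.002, -0.001, 0.08, 0, 0, 0, -1], [-0.002, -0.001, 0.12, 0, 0, 0, -1], [-0.002, -0.001, 0.15, 0, 0, 0, -1], [-0.002, -0.001, 0.158, 0, 0, 0, -1], [-0.002, -0.001, 0.158, 0, 0, 0, -1], [-0.002, -0.001, 0.158, 0, 0, 0, 1], [-0.002, -0.001, 0.158, 0, 0, 0, 1]]

```text
time: 11.0
tool_pos: [0.4319, 0.2299, -0.0073]
tcp_rot: [1.572, 2.717, 0.005]
wrist_force: [0.1, -0.1, -1.0]
width: 0.746
```

Request:
apply_moves:
  plan:
    - [[0, 0, 0, 0, 0, 0, 1], [0, 0, 0, 0, 0, 0, 1], [0, 0, 0, 0, 0, 0, 1], [0, 0, 0, 0, 0, 0, 1], [0, 0, 0, 0, 0, 0, 1], [0, 0, -0.001, 0, 0, 0, 1], [0, 0, -0.001, 0, 0, 0, 1], [0, 0, -0.001, 0, 0, 0, 1]]

```text
time: 11.67
tool_pos: [0.4306, 0.23, -0.0068]
tcp_rot: [1.571, 2.719, 0.004]
wrist_force: [-0.8, -1.2, 7.8]
width: 0.443
```

Run:
```python
from h import *
st=readout.read_state(); print(px2w(cam('wrist',st),(389/1.4,414/1.4),.03))
P=px2w
tgt(.5686,.0744,.06,166.65,st)
im=read_camera('wrist'); crop(im,0,0,560,420,1.4,'pics/w11.png')
```

```text
[0.43069667 0.22955353 0.03      ]
t 11.67 pos [ 0.4306  0.23   -0.0068] psi 119.97 w 0.443 MOVE [-0.2038, 0.042, -0.0666] [0.0008, 0.0004, -0.2593] F [-0.8 -1.2  7.8]
```

View pics/w11.png

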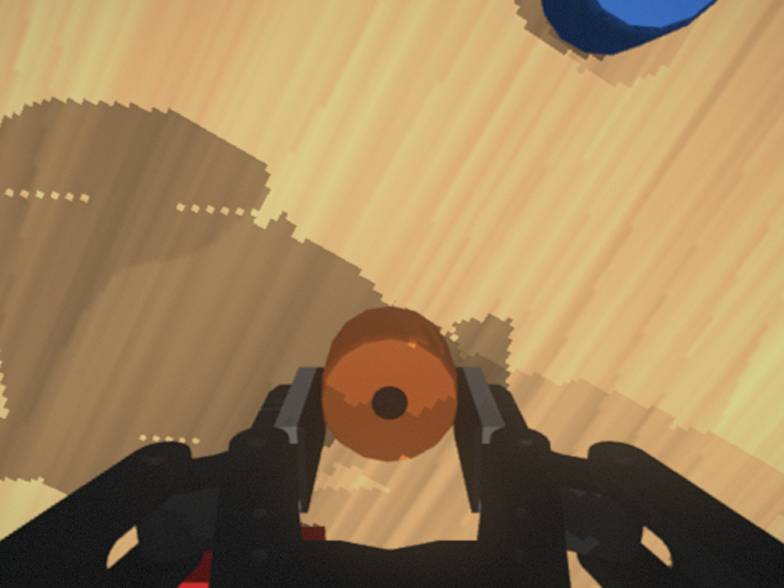

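Run:
```python
from h import *
st=readout.read_state(); o=off((389.5/1.4,402.5/1.4),.0368,st);print(o)
place((.5686,.0744),o,.06,166.65,st)
```

```text
[ 0.00300534  0.00012419 -0.03680057]
t 11.72 pos [ 0.4305  0.23   -0.0068] psi 119.97 w 0.438 MOVE [-0.206, 0.0441, -0.0666] [0.0008, 0.0004, -0.2593] F [-0.8 -1.   8.3]
```

Request:
apply_moves:
  plan:
    - [[0, 0, -0.04, 0, 0, 0, 1], [-0.02, 0.005, -0.067, 0, 0, -0.04, 1], [-0.206, 0.044, -0.067, 0, 0, -0.259, 1], [-0.206, 0.044, -0.067, 0, 0, -0.259, 1], [-0.206, 0.044, -0.067, 0, 0, -0.259, 1], [-0.206, 0.044, -0.067, 0, 0, -0.259, 1], [-0.206, 0.044, -0.067, 0, 0, -0.259, 1], [-0.206, 0.044, -0.067, 0, 0, -0.259, 1]]

```text
time: 12.38
tool_pos: [0.5752, 0.0684, 0.0596]
tcp_rot: [0.363, 3.115, -0.001]
wrist_force: [0.3, 0.4, -0.2]
width: 0.438
```

Run:
```python
from h import *
place((.5686,.0744),(.003,0),.0,166.65)
```

```text
t 12.38 pos [0.5752 0.0684 0.0596] psi 166.72 w 0.438 MOVE [0.0051, 0.0043, 0.0596] [-0.0001, 0.0017, 0.0004] F [ 0.3  0.4 -0.2]
```

Request:
apply_moves:
  plan:
    - [[0.003, 0.003, 0.01, 0, 0, 0, 1], [0.003, 0.003, 0.02, 0, 0, 0, 1], [0.003, 0.003, 0.03, 0, 0, 0, 1], [0.003, 0.003, 0.03, 0, 0, 0, 1], [0.003, 0.003, 0.03, 0, 0, 0, 1], [0.003, 0.003, 0.03, 0, 0, 0, 1], [0.003, 0.003, 0.03, 0, 0, 0, 1], [0.003, 0.003, 0.03, 0, 0, 0, 1]]

```text
time: 13.05
tool_pos: [0.5685, 0.0768, 0.0292]
tcp_rot: [0.366, 3.119, 0.0]
wrist_force: [0.1, 0.1, -0.5]
width: 0.445
```

Run:
```python
from h import *
place((.5686,.0744),(.003,0),-.0015,166.65)
im=read_camera('wrist'); crop(im,0,0,560,420,1.4,'pics/w12.png')
place((.5686,.0744),(.003,0),-.0015,166.65)
```

```text
t 13.05 pos [0.5685 0.0768 0.0292] psi 166.6 w 0.445 MOVE [-0.0037, -0.0023, 0.0307] [0.0001, 0.0004, -0.0003] F [ 0.1  0.1 -0.5]
t 13.1 pos [0.5685 0.0767 0.0292] psi 166.59 w 0.439 MOVE [-0.0036, -0.0022, 0.0307] [0.0001, 0.0004, -0.0003] F [-0.3  0.1 -1.2]
```

View pics/w12.png

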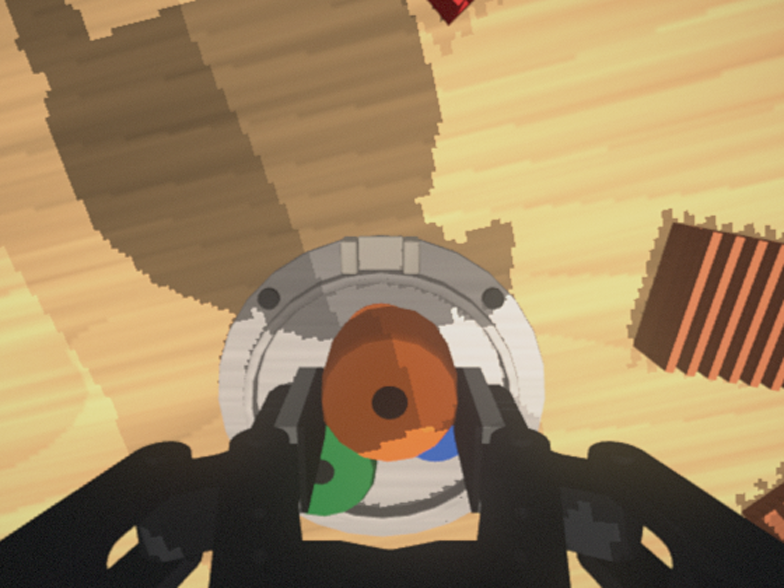

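Request:
apply_moves:
  plan:
    - [[-0.0036, -0.0022, 0.005, 0, 0, 0, 1], [-0.0036, -0.0022, 0.012, 0, 0, 0, 1], [-0.0036, -0.0022, 0.018, 0, 0, 0, 1], [-0.0036, -0.0022, 0.023, 0, 0, 0, 1], [-0.0036, -0.0022, 0.027, 0, 0, 0, 1], [-0.0036, -0.0022, 0.03, 0, 0, 0, 1], [-0.0036, -0.0022, 0.0315, 0, 0, 0, 1], [-0.0036, -0.0022, 0.0315, 0, 0, 0, 1]]

```text
time: 13.77
tool_pos: [0.5706, 0.0734, -0.0017]
tcp_rot: [-0.367, -3.119, 0.001]
wrist_force: [-5.6, -1.0, 10.7]
width: 0.442
```

Run:
```python
from h import *
place((.5686,.0744),(.003,0),-.0015,166.65)
```

```text
t 13.77 pos [ 0.5706  0.0734 -0.0017] psi 166.58 w 0.442 MOVE [-0.0008, 0.0006, -0.0002] [-0.0002, -0.0004, -0.0004] F [-5.6 -1.  10.7]
```

Request:
apply_moves:
  plan:
    - [[0, 0, 0, 0, 0, 0, -0.4], [0, 0, 0, 0, 0, 0, -0.4], [0, 0, 0, 0, 0, 0, -0.4], [0, 0, -0.02, 0, 0, 0, -0.4], [0, 0, -0.06, 0, 0, 0, -0.4], [0, 0, -0.1, 0, 0, 0, -1], [0, 0, -0.14, 0, 0, 0, -1], [0, 0, -0.15, 0, 0, 0, -1]]

```text
time: 14.43
tool_pos: [0.5757, 0.0739, 0.1547]
tcp_rot: [0.366, 3.109, 0.004]
wrist_force: [0.6, -1.0, 1.6]
width: 1.001
```

Run:
```python
from h import *
st=readout.read_state(); tgt(.4264,.3581,.15,130,st)
im=read_camera('wrist'); crop(im,0,0,560,420,1.4,'pics/w13.png')
```

```text
t 14.43 pos [0.5757 0.0739 0.1547] psi 166.58 w 1.001 MOVE [0.2112, 0.2418, 0.0032] [0.0023, 0.003, 0.2032] F [ 0.6 -1.   1.6]
```

View pics/w13.png

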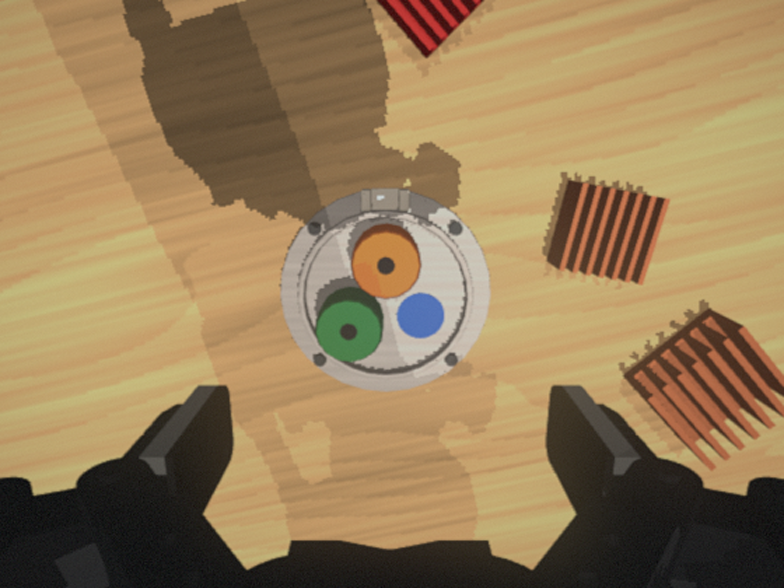

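Run:
```python
from h import *
st=readout.read_state(); c=cam('wrist',st)
b=px2w(c,(420.5/1.4,316/1.4),.005);o=px2w(c,(386/1.4,266/1.4),.035);g=px2w(c,(348.5/1.4,332/1.4),.035)
print(b,o,g); print('rel blue exp or',np.array([.5685,.0744])-[.611,.087],(o-b)[:2],'gr',(g-b)[:2],np.array([.6007,.044])-[.611,.087])
tgt(.4264,.3581,.15,60,st)
```

```text
[0.61195483 0.08683495 0.005     ] [0.56902427 0.07484479 0.035     ] [0.60178968 0.04467819 0.035     ]
rel blue exp or [-0.0425 -0.0126] [-0.04293055 -0.01199016] gr [-0.01016515 -0.04215676] [-0.0103 -0.043 ]
t 14.48 pos [0.5759 0.0739 0.1544] psi 166.58 w 1.0 MOVE [0.2114, 0.2417, 0.0029] [0.0043, 0.0014, 0.5921] F [1.1 0.1 1.6]
```

Request:
apply_moves:
  plan:
    - [[0.211, 0.242, 0.003, 0, 0, 0.592, -1], [0.211, 0.242, 0.003, 0, 0, 0.592, -1], [0.211, 0.242, 0.003, 0, 0, 0.592, -1], [0.211, 0.242, 0.003, 0, 0, 0.592, -1], [0.211, 0.242, 0.003, 0, 0, 0.592, -1], [0.211, 0.242, 0.003, 0, 0, 0.592, -1], [0.211, 0.242, 0.003, 0, 0, 0.592, -1], [0.211, 0.242, 0.003, 0, 0, 0.592, -1]]

```text
time: 15.15
tool_pos: [0.4271, 0.3457, 0.1424]
tcp_rot: [-1.72, -2.628, 0.003]
wrist_force: [0.6, 0.4, -0.2]
width: 1.001
```

Run:
```python
from h import *
st=readout.read_state(); tgt(.4264,.3581,.15,60,st)
```

```text
t 15.15 pos [0.4271 0.3457 0.1424] psi 113.6 w 1.001 MOVE [0.0116, 0.0043, -0.0076] [-0.0005, 0.0005, 0.2978] F [ 0.6  0.4 -0.2]
```

Request:
apply_moves:
  plan:
    - [[0.01, 0.003, -0.008, 0, 0, 0.298, -1], [0.01, 0.003, -0.008, 0, 0, 0.298, -1], [0.01, 0.003, -0.008, 0, 0, 0.298, -1], [0.01, 0.003, -0.008, 0, 0, 0.298, -1], [0.01, 0.003, -0.008, 0, 0, 0.298, -1], [0.01, 0.003, -0.008, 0, 0, 0.298, -1], [0.01, 0.003, -0.008, 0, 0, 0.298, -1], [0.01, 0.003, -0.008, 0, 0, 0.298, -1]]

```text
time: 15.82
tool_pos: [0.4268, 0.3547, 0.1501]
tcp_rot: [2.721, 1.57, -0.004]
wrist_force: [0.4, 0.2, 0.1]
width: 1.003
```

Run:
```python
from h import *
st=readout.read_state(); tgt(.4264,.3581,.15,60,st)
im=read_camera('wrist'); crop(im,0,0,560,420,1.4,'pics/w14.png')
tgt(.4264,.3581,.15,60)
```

```text
t 15.82 pos [0.4268 0.3547 0.1501] psi 59.97 w 1.003 MOVE [0.0028, -0.002, 0.0001] [-0.0003, 0.0008, -0.0002] F [0.4 0.2 0.1]
t 15.87 pos [0.4268 0.3546 0.1502] psi 59.94 w 1.001 MOVE [0.0028, -0.0021, 0.0002] [-0.0003, 0.0008, -0.0003] F [ 0.2  0.4 -0.3]
```

View pics/w14.png

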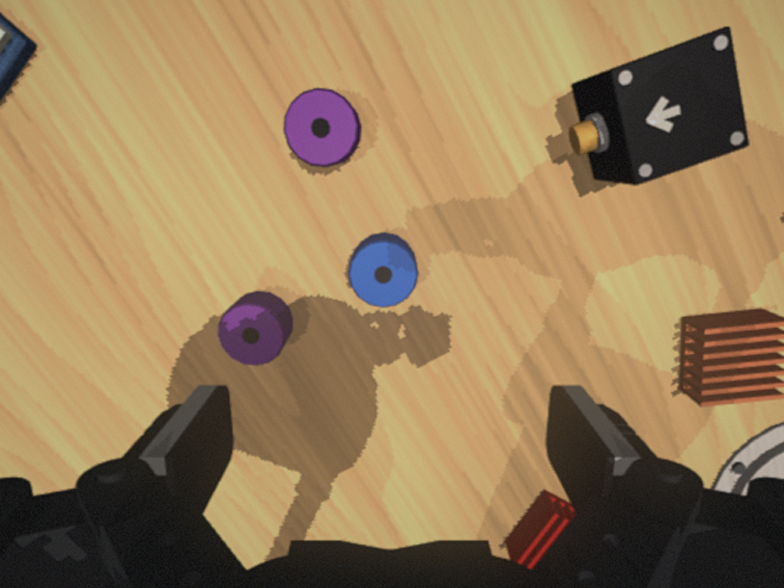

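Run:
```python
from h import *
st=readout.read_state(); c=cam('wrist',st)
p=px2w(c,(382.5/1.4,274/1.4),.03);print(p)
tgt(p[0],p[1],-.009,60,st)
```

```text
[0.42440729 0.35961753 0.03      ]
t 15.87 pos [0.4268 0.3546 0.1502] psi 59.94 w 1.001 MOVE [0.0035, -0.0044, 0.1592] [-0.0003, 0.0008, -0.0003] F [ 0.2  0.4 -0.3]
```

Request:
apply_moves:
  plan:
    - [[0.003, -0.004, 0.04, 0, 0, 0, -0.5], [0.003, -0.004, 0.08, 0, 0, 0, -0.5], [0.003, -0.004, 0.11, 0, 0, 0, -0.5], [0.003, -0.004, 0.14, 0, 0, 0, -0.5], [0.003, -0.004, 0.158, 0, 0, 0, -0.5], [0.003, -0.004, 0.159, 0, 0, 0, -0.5], [0.003, -0.004, 0.159, 0, 0, 0, 1], [0.003, -0.004, 0.159, 0, 0, 0, 1]]

```text
time: 16.53
tool_pos: [0.4261, 0.3602, -0.0063]
tcp_rot: [-2.716, -1.578, -0.001]
wrist_force: [0.6, 0.0, -0.4]
width: 0.48
```

Request:
apply_moves:
  plan:
    - [[0, 0, 0, 0, 0, 0, 1], [0, 0, 0, 0, 0, 0, 1], [0, 0, 0, 0, 0, 0, 1], [0, 0, 0, 0, 0, 0, 1], [0, 0, -0.001, 0, 0, 0, 1], [0, 0, -0.001, 0, 0, 0, 1], [0, 0, -0.001, 0, 0, 0, 1], [0, 0, -0.001, 0, 0, 0, 1]]

```text
time: 17.2
tool_pos: [0.4257, 0.3598, -0.0057]
tcp_rot: [2.717, 1.578, 0.0]
wrist_force: [-0.1, 0.1, 0.5]
width: 0.438
```

Run:
```python
from h import *
st=readout.read_state()
tgt(.611,.087,.07,46.65,st)
im=read_camera('wrist'); crop(im,0,0,560,420,1.4,'pics/w15.png')
```

```text
t 17.2 pos [ 0.4257  0.3598 -0.0057] psi 60.3 w 0.438 MOVE [-0.1451, 0.2962, -0.0757] [0.0, -0.0, 0.0758] F [-0.1  0.1  0.5]
```

View pics/w15.png

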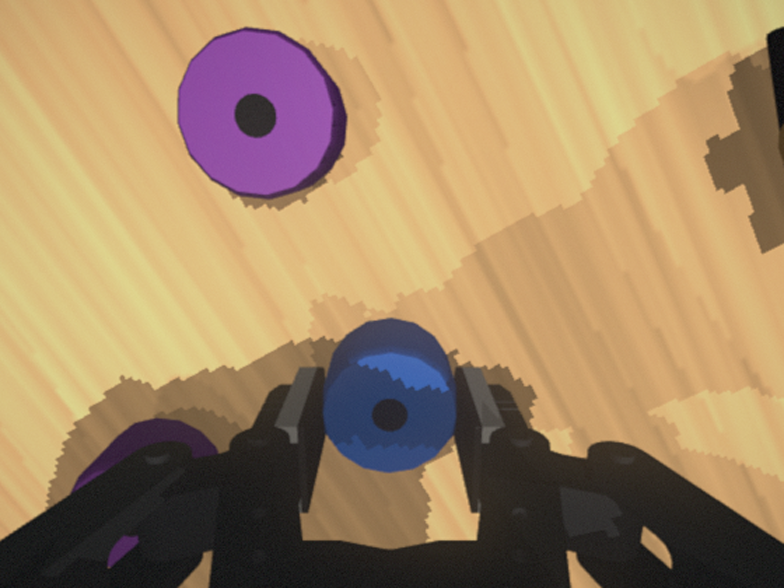

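Run:
```python
from h import *
st=readout.read_state()
o=off((389.5/1.4,414.5/1.4),.0357,st);print(o)
place((.611,.087),o,.07,46.65,st)
```

```text
[-0.00156672 -0.0006132  -0.03570001]
t 17.25 pos [ 0.4257  0.3599 -0.0057] psi 60.29 w 0.438 MOVE [-0.1438, 0.2972, -0.0758] [-0.0, -0.0, 0.0758] F [ 0.4 -1.2  0.5]
```

Request:
apply_moves:
  plan:
    - [[0, 0, -0.04, 0, 0, 0, 1], [-0.01, 0.02, -0.076, 0, 0, 0, 1], [-0.144, 0.297, -0.076, 0, 0, 0.076, 1], [-0.144, 0.297, -0.076, 0, 0, 0.076, 1], [-0.144, 0.297, -0.076, 0, 0, 0.076, 1], [-0.144, 0.297, -0.076, 0, 0, 0.076, 1], [-0.144, 0.297, -0.076, 0, 0, 0.076, 1], [-0.144, 0.297, -0.076, 0, 0, 0.076, 1]]

```text
time: 17.92
tool_pos: [0.5801, 0.1336, 0.0701]
tcp_rot: [-2.885, -1.243, -0.0]
wrist_force: [0.1, 1.2, -0.7]
width: 0.435
```

Run:
```python
from h import *
place((.611,.087),(-.0015,-.0005),.05,46.65)
```

```text
t 17.92 pos [0.5801 0.1336 0.0701] psi 46.62 w 0.435 MOVE [-0.0112, 0.055, 0.0201] [-0.0, -0.0001, -0.0002] F [ 0.1  1.2 -0.7]
```

Request:
apply_moves:
  plan:
    - [[-0.01, 0.052, 0.02, 0, 0, 0, 1], [-0.01, 0.052, 0.02, 0, 0, 0, 1], [-0.01, 0.052, 0.02, 0, 0, 0, 1], [-0.01, 0.052, 0.02, 0, 0, 0, 1], [-0.01, 0.052, 0.02, 0, 0, 0, 1], [-0.01, 0.052, 0.02, 0, 0, 0, 1], [-0.01, 0.052, 0.02, 0, 0, 0, 1], [-0.01, 0.052, 0.02, 0, 0, 0, 1]]

```text
time: 18.58
tool_pos: [0.61, 0.0938, 0.0506]
tcp_rot: [2.884, 1.246, 0.001]
wrist_force: [0.5, 0.8, -2.0]
width: 0.437
```

Run:
```python
from h import *
st=readout.read_state()
place((.611,.087),(-.0015,-.0005),-.0005,46.65,st)
im=read_camera('wrist'); crop(im,0,0,560,420,1.4,'pics/w16.png')
place((.611,.087),(-.0015,-.0005),-.0005,46.65)
```

```text
t 18.58 pos [0.61   0.0938 0.0506] psi 46.72 w 0.437 MOVE [-0.0028, 0.0059, 0.0511] [0.0001, -0.0002, 0.0004] F [ 0.5  0.8 -2. ]
t 18.63 pos [0.6101 0.0936 0.0506] psi 46.7 w 0.436 MOVE [-0.0027, 0.0057, 0.0511] [0.0001, -0.0002, 0.0003] F [-0.   0.6 -0.4]
```

View pics/w16.png

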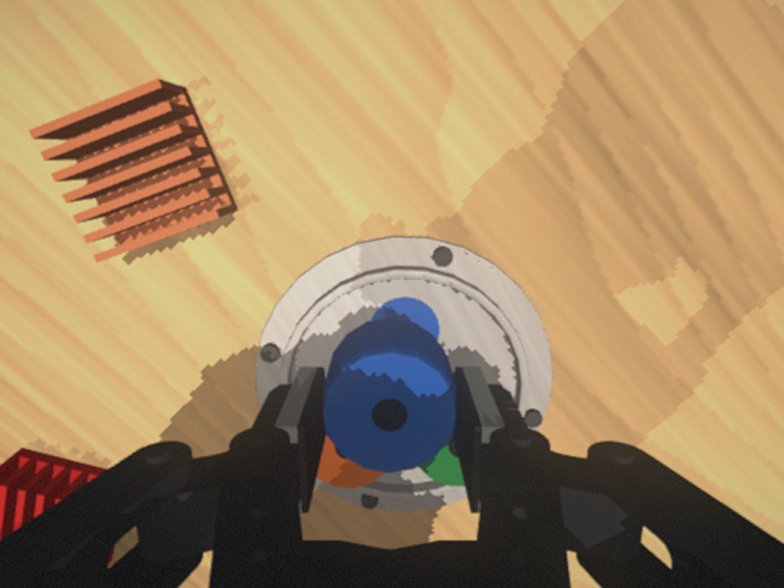

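Request:
apply_moves:
  plan:
    - [[-0.003, 0.0055, 0, 0, 0, 0, 1], [-0.003, 0.0055, 0.005, 0, 0, 0, 1], [-0.003, 0.0055, 0.01, 0, 0, 0, 1], [-0.003, 0.0055, 0.015, 0, 0, 0, 1], [-0.003, 0.0055, 0.018, 0, 0, 0, 1], [-0.003, 0.0055, 0.018, 0, 0, 0, 1], [-0.003, 0.0055, 0.018, 0, 0, 0, 1], [-0.003, 0.0055, 0.018, 0, 0, 0, 1]]

```text
time: 19.3
tool_pos: [0.6123, 0.0865, 0.032]
tcp_rot: [-2.885, -1.243, 0.0]
wrist_force: [0.0, 0.7, -0.2]
width: 0.44
```

Run:
```python
from h import *
place((.611,.087),(-.0015,-.0005),-.0005,46.65)
```

```text
t 19.3 pos [0.6123 0.0865 0.032 ] psi 46.61 w 0.44 MOVE [0.001, -0.0008, 0.0325] [-0.0, 0.0, -0.0002] F [ 0.   0.7 -0.2]
```

Request:
apply_moves:
  plan:
    - [[0.0008, -0.0008, 0.006, 0, 0, 0, 1], [0.0008, -0.0008, 0.012, 0, 0, 0, 1], [0.0008, -0.0008, 0.018, 0, 0, 0, 1], [0.0008, -0.0008, 0.024, 0, 0, 0, 1], [0.0008, -0.0008, 0.028, 0, 0, 0, 1], [0.0008, -0.0008, 0.031, 0, 0, 0, 1], [0.0008, -0.0008, 0.033, 0, 0, 0, 1], [0.0008, -0.0008, 0.033, 0, 0, 0, 1]]

```text
time: 19.97
tool_pos: [0.6122, 0.0876, -0.0007]
tcp_rot: [-2.885, -1.243, 0.0]
wrist_force: [0.1, -0.5, 0.5]
width: 0.439
```

Run:
```python
from h import *
place((.611,.087),(-.0015,-.0005),-.0005,46.65)
```

```text
t 19.97 pos [ 0.6122  0.0876 -0.0007] psi 46.61 w 0.439 MOVE [0.0002, 0.0001, -0.0002] [-0.0001, 0.0001, -0.0002] F [ 0.1 -0.5  0.5]
```

Request:
apply_moves:
  plan:
    - [[0, 0, 0.001, 0, 0, 0, 1], [0, 0, 0.001, 0, 0, 0, -0.4], [0, 0, 0.001, 0, 0, 0, -0.4], [0, 0, 0.001, 0, 0, 0, -0.4], [0, 0, -0.02, 0, 0, 0, -0.4], [0, 0, -0.06, 0, 0, 0, -0.4], [0, 0, -0.1, 0, 0, 0, -1], [0, 0, -0.14, 0, 0, 0, -1]]

```text
time: 20.63
tool_pos: [0.6114, 0.0875, 0.1397]
tcp_rot: [-2.885, -1.243, 0.003]
wrist_force: [0.7, 0.2, -0.4]
width: 0.952
```

Run:
```python
from h import *
st=readout.read_state(); 
im=read_camera('wrist'); crop(im,0,0,560,420,1.4,'pics/w17.png')
im=read_camera('side'); crop(im,200,190,100,80,7,'pics/s6.png')
tgt(.585,.33,.17,76,st)
```

```text
t 20.63 pos [0.6114 0.0875 0.1397] psi 46.61 w 0.952 MOVE [0.158, -0.1858, -0.0303] [-0.0005, 0.0003, -0.1633] F [ 0.7  0.2 -0.4]
```

View pics/w17.png

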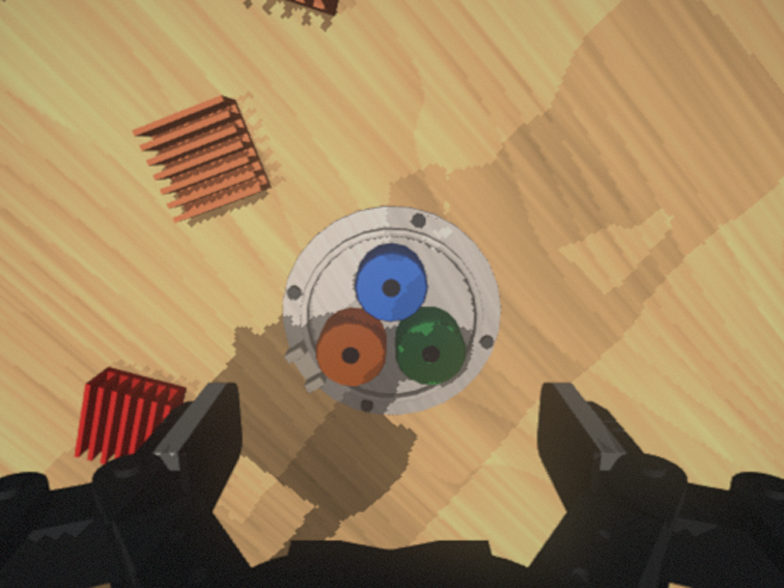

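View pics/s6.png

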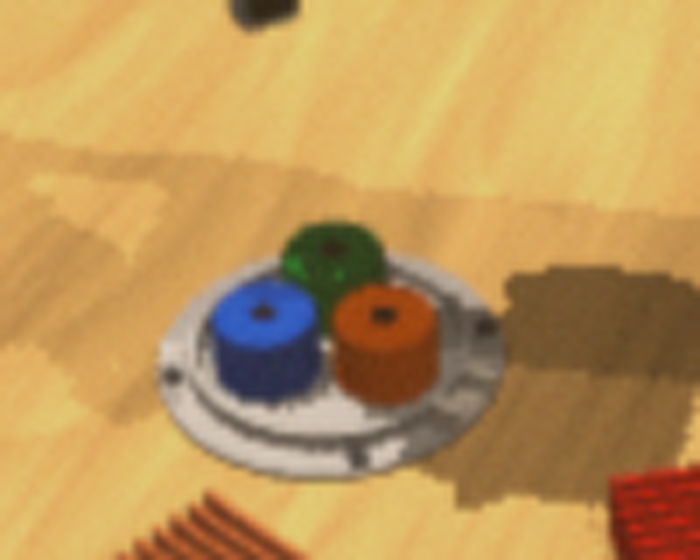

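Run:
```python
from h import *
st=readout.read_state(); c=cam('wrist',st); th=np.radians(TH); Rp=np.array([[np.cos(th),np.sin(th)],[-np.sin(th),np.cos(th)]])
for n,u in (('bl',(391,288)),('or',(350,355)),('gr',(430.5,354))):
    p=px2w(c,np.array(u)/1.4,.035); print(n,p[:2],'panframe',(Rp@(p[:2]-PAN)*1000).round(1))
tgt(.589,.365,.2,165,st)
```

```text
bl [0.61834001 0.08606626] panframe [20.2 22.9]
or [0.57444028 0.07365642] panframe [-19.6   0.6]
gr [0.60805168 0.04239518] panframe [ 20.3 -22. ]
t 20.73 pos [0.6185 0.0883 0.1483] psi 46.61 w 0.996 MOVE [0.1814, -0.211, -0.0517] [0.0059, 0.001, -0.6577] F [1.2 1.  0.8]
```

Request:
apply_moves:
  plan:
    - [[0.18, -0.211, -0.06, 0, 0, -0.65, -1], [0.18, -0.211, -0.06, 0, 0, -0.65, -1], [0.18, -0.211, -0.06, 0, 0, -0.65, -1], [0.18, -0.211, -0.06, 0, 0, -0.65, -1], [0.18, -0.211, -0.06, 0, 0, -0.65, -1], [0.18, -0.211, -0.06, 0, 0, -0.65, -1], [0.18, -0.211, -0.06, 0, 0, -0.65, -1], [0.18, -0.211, -0.06, 0, 0, -0.65, -1]]

```text
time: 21.4
tool_pos: [0.5819, 0.3706, 0.2005]
tcp_rot: [-1.922, -2.484, -0.008]
wrist_force: [0.3, -0.1, 0.1]
width: 0.998
```

Run:
```python
from h import *
tgt(.589,.365,.2,165)
```

```text
t 21.4 pos [0.5819 0.3706 0.2005] psi 104.55 w 0.998 MOVE [-0.0072, 0.0055, 0.0004] [0.0017, -0.0006, -0.3359] F [ 0.3 -0.1  0.1]
```

Request:
apply_moves:
  plan:
    - [[-0.007, 0.005, 0, 0, 0, -0.33, -1], [-0.007, 0.005, 0, 0, 0, -0.33, -1], [-0.007, 0.005, 0, 0, 0, -0.33, -1], [-0.007, 0.005, 0, 0, 0, -0.33, -1], [-0.007, 0.005, 0, 0, 0, -0.33, -1], [-0.007, 0.005, 0, 0, 0, -0.33, -1], [-0.007, 0.005, 0, 0, 0, -0.33, -1], [-0.007, 0.005, 0, 0, 0, -0.33, -1]]

```text
time: 22.07
tool_pos: [0.5889, 0.3577, 0.1981]
tcp_rot: [-0.503, -3.1, 0.001]
wrist_force: [0.3, -0.6, -0.2]
width: 1.0
```

Run:
```python
from h import *
tgt(.589,.365,.2,165)
im=read_camera('wrist');st=readout.read_state(); im=read_camera('wrist'); crop(im,0,0,560,420,1.4,'pics/w18.png')
tgt(.589,.365,.2,165); print(w2px(cam('wrist',st),(.589,.365,.056))*1.4)
crop(im,190,60,180,160,4,'pics/w18c.png')
```

```text
t 22.07 pos [0.5889 0.3577 0.1981] psi 161.56 w 1.0 MOVE [0.0022, 0.007, -0.0019] [-0.0002, -0.0002, -0.0191] F [ 0.3 -0.6 -0.2]
t 22.17 pos [0.5889 0.3577 0.1982] psi 161.22 w 1.003 MOVE [0.0023, 0.007, -0.0018] [-0.0002, -0.0002, -0.021] F [0.1 0.8 0.1]
[399.98784281 268.36024742]
```

View pics/w18.png

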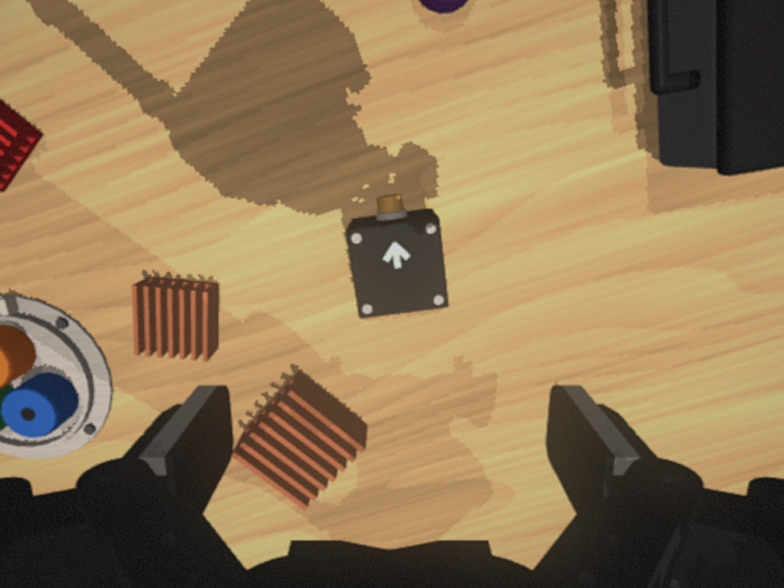

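View pics/w18c.png

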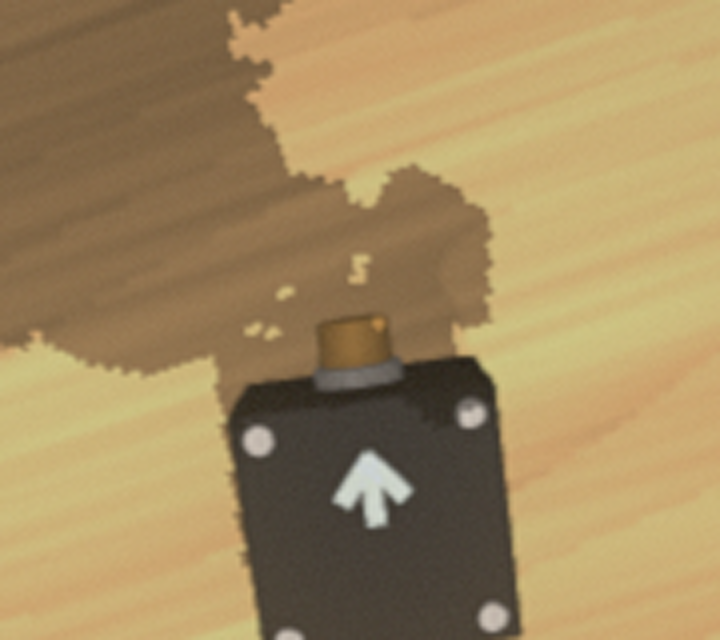

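Run:
```python
from h import *
st=readout.read_state(); c=cam('wrist',st)
U=[(190+258/4,60+440/4),(190+471/4,60+413/4),(367/1.4,309.5/1.4),(190+493/4,60+617/4)]
P=np.array([px2w(c,u,.056)[:2] for u in U]);print(P,P.mean(0))
a,b,d,e=P
for v in (a-d,b-e): print(np.linalg.norm(v),np.degrees(np.arctan2(v[1],v[0])))
for v in (a-b,d-e): print(np.linalg.norm(v),np.degrees(np.arctan2(v[1],v[0]))+90)
tip=px2w(c,(190+353/4,60+335/4),.028);print('conn',tip)
m=P.mean(0)
tgt(m[0],m[1],.1,155,st)
```

```text
[[0.56339256 0.34634093]
 [0.57230685 0.38978761]
 [0.60704228 0.33761151]
 [0.61541821 0.38102604]] [0.58953997 0.36369152]
0.04451405831873458 168.69072583484223
0.04399266634543966 168.51217259940555
0.044351762517903834 -11.59489485086975
0.044215136713278355 -10.919855416220187
conn [0.55173793 0.37111074 0.028     ]
t 22.17 pos [0.5889 0.3577 0.1982] psi 161.22 w 1.003 MOVE [0.0013, 0.0059, 0.0982] [-0.0002, -0.0002, 0.0346] F [0.1 0.8 0.1]
```

Run:
```python
from h import *
tgt(.5895,.3637,.09,168.65)
```

```text
t 22.17 pos [0.5889 0.3577 0.1982] psi 161.22 w 1.003 MOVE [0.0013, 0.0059, 0.1082] [-0.0002, -0.0002, -0.0413] F [0.1 0.8 0.1]
```

Request:
apply_moves:
  plan:
    - [[0.001, 0.006, 0.03, 0, 0, -0.041, -1], [0.001, 0.006, 0.07, 0, 0, -0.041, -1], [0.001, 0.006, 0.108, 0, 0, -0.041, -1], [0.001, 0.006, 0.108, 0, 0, -0.041, -1], [0.001, 0.006, 0.108, 0, 0, -0.041, -1], [0.001, 0.006, 0.108, 0, 0, -0.041, -1], [0.001, 0.006, 0.108, 0, 0, -0.041, -1], [0.001, 0.006, 0.108, 0, 0, -0.041, -1]]

```text
time: 22.83
tool_pos: [0.5924, 0.365, 0.095]
tcp_rot: [0.313, 3.121, 0.005]
wrist_force: [0.4, -0.3, -0.1]
width: 0.999
```

Run:
```python
from h import *
st=readout.read_state();tgt(.5895,.3637,.0,168.65,st)
im=read_camera('wrist'); crop(im,0,0,560,420,1.4,'pics/w19.png')
```

```text
t 22.83 pos [0.5924 0.365  0.095 ] psi 168.54 w 0.999 MOVE [0.003, -0.0023, 0.0949] [0.0013, 0.0015, -0.0006] F [ 0.4 -0.3 -0.1]
```

View pics/w19.png

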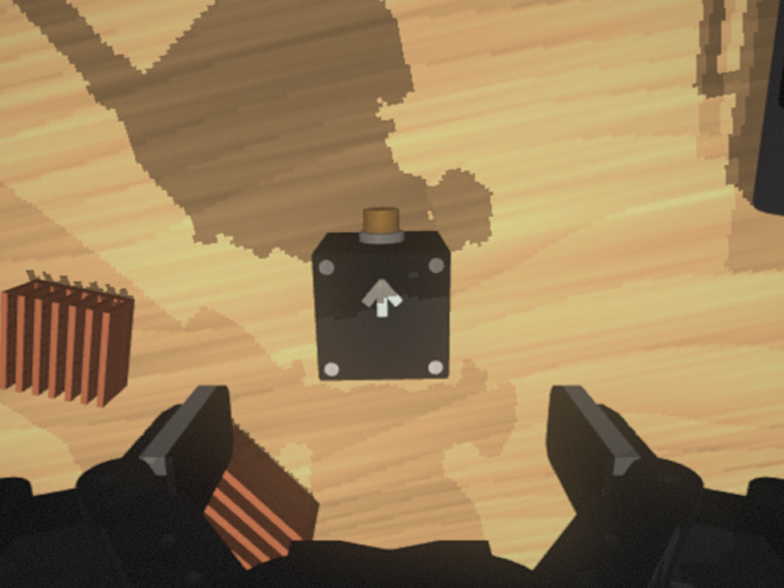

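Run:
```python
from h import *
st=readout.read_state(); c=cam('wrist',st)
P=np.array([px2w(c,np.array(u)/1.4,.056)[:2] for u in [(326.5,268),(436,266),(332,370),(435.5,368)]]);m=P.mean(0);print(m)
tgt(m[0],m[1],.0,168.65,st)
```

```text
[0.58914282 0.36349344]
t 22.88 pos [0.5921 0.3649 0.0945] psi 168.55 w 1.0 MOVE [0.003, -0.0023, 0.0945] [0.0011, 0.0013, -0.0005] F [1.  0.2 0.2]
```

Request:
apply_moves:
  plan:
    - [[0.003, -0.002, 0.02, 0, 0, 0, -1], [0.003, -0.002, 0.05, 0, 0, 0, -1], [0.003, -0.002, 0.08, 0, 0, 0, -1], [0.003, -0.002, 0.09, 0, 0, 0, -1], [0.003, -0.002, 0.093, 0, 0, 0, -1], [0.003, -0.002, 0.093, 0, 0, 0, -1], [0.003, -0.002, 0.093, 0, 0, 0, -1], [0.003, -0.002, 0.093, 0, 0, 0, -1]]

```text
time: 23.55
tool_pos: [0.5887, 0.3636, 0.0008]
tcp_rot: [0.312, 3.122, 0.004]
wrist_force: [0.4, -0.2, -0.4]
width: 1.003
```

Run:
```python
from h import *
st=readout.read_state();tgt(.5892,.3635,.0,168.65,st)
im=read_camera('wrist'); crop(im,0,0,560,420,1.4,'pics/w20.png')
im=read_camera('side'); crop(im,150,200,140,140,5,'pics/s7.png')
```

```text
t 23.55 pos [0.5887 0.3636 0.0008] psi 168.58 w 1.003 MOVE [-0.0005, 0.0, 0.0009] [0.0009, 0.0011, -0.0004] F [ 0.4 -0.2 -0.4]
```

View pics/w20.png

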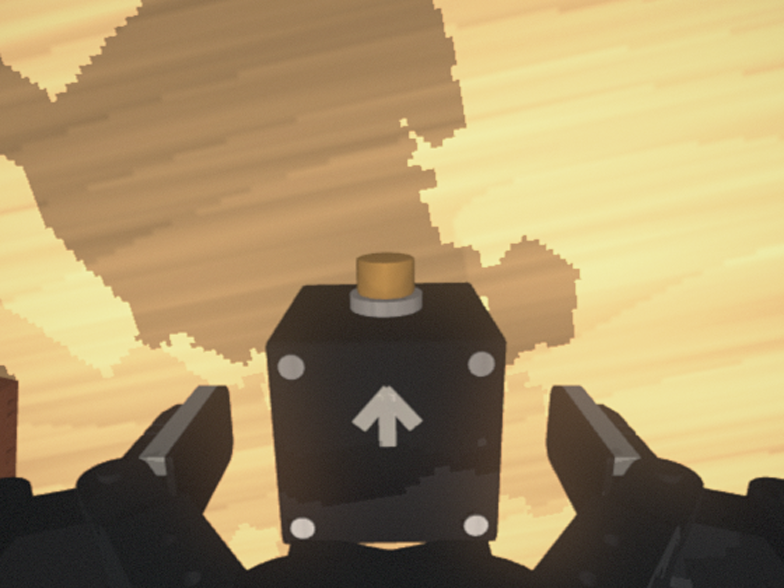

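View pics/s7.png

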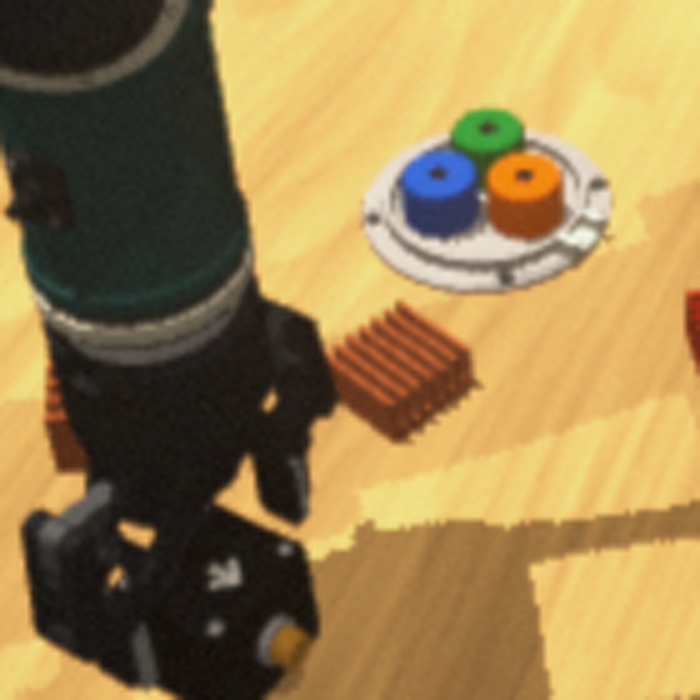

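Request:
apply_moves:
  plan:
    - [[0, 0, 0, 0, 0, 0, 1], [0, 0, 0, 0, 0, 0, 1], [0, 0, 0, 0, 0, 0, 1], [0, 0, 0, 0, 0, 0, 1], [0, 0, 0, 0, 0, 0, 1], [0, 0, 0, 0, 0, 0, 1], [0, 0, -0.001, 0, 0, 0, 1], [0, 0, -0.001, 0, 0, 0, 1]]
  force: 60

```text
time: 24.32
tool_pos: [0.5869, 0.3625, -0.0009]
tcp_rot: [0.313, 3.126, 0.001]
wrist_force: [0.1, 0.3, 2.5]
width: 0.642
```

Run:
```python
from h import *
st=readout.read_state();tgt(.5892,.3635,.0,168.65,st)
im=read_camera('wrist'); crop(im,0,0,560,420,1.4,'pics/w21.png')
```

```text
t 24.32 pos [ 0.5869  0.3625 -0.0009] psi 168.58 w 0.642 MOVE [-0.0021, 0.0014, -0.0009] [0.0001, 0.0001, -0.0004] F [0.1 0.3 2.5]
```

View pics/w21.png

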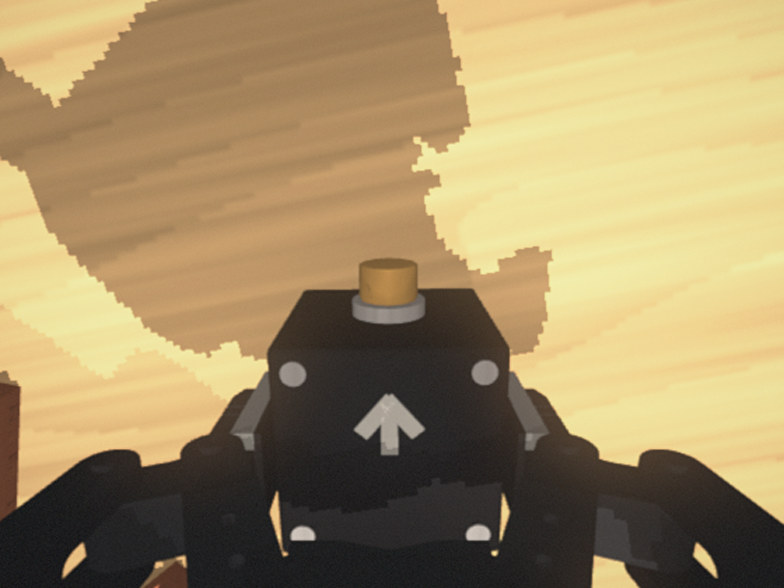

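Run:
```python
from h import *
st=readout.read_state()
a=off((292/1.4,374/1.4),.0569,st);b=off((485/1.4,372.5/1.4),.0569,st);print(a,b,(a+b)/2-[.0222,0,0])
place(PAN,(a+b)/2-[.0222,0,0],.085,166.65,st)
```

```text
[ 0.01991943 -0.02172865 -0.05691178] [ 0.02023632  0.02266095 -0.05689811] [-0.00212212  0.00046615 -0.05690495]
t 24.37 pos [ 0.5869  0.3625 -0.0009] psi 168.58 w 0.646 MOVE [-0.0625, -0.2873, -0.086] [0.0001, 0.0001, 0.0107] F [-0.8  0.4  2.2]
```

Request:
apply_moves:
  plan:
    - [[0, 0, -0.01, 0, 0, 0, 1], [0, 0, -0.03, 0, 0, 0, 1], [0, 0, -0.055, 0, 0, 0, 1], [0, 0, -0.075, 0, 0, 0, 1], [0, 0, -0.085, 0, 0, 0, 1], [-0.003, -0.015, -0.086, 0, 0, 0, 1], [-0.009, -0.04, -0.086, 0, 0, 0.005, 1], [-0.015, -0.07, -0.086, 0, 0, 0.01, 1]]

```text
time: 25.03
tool_pos: [0.5863, 0.2905, 0.0839]
tcp_rot: [-0.359, -3.119, 0.001]
wrist_force: [-1.0, -0.8, -4.4]
width: 0.646
```

Run:
```python
from h import *
st=readout.read_state();place(PAN,(-.0021,.0005),.085,166.65,st)
im=read_camera('scene'); crop(im,330,120,160,140,5,'pics/sc8.png')
```

```text
t 25.03 pos [0.5863 0.2905 0.0839] psi 166.88 w 0.646 MOVE [-0.0552, -0.215, -0.001] [-0.0004, -0.0005, 0.0013] F [-1.  -0.8 -4.4]
```

View pics/sc8.png

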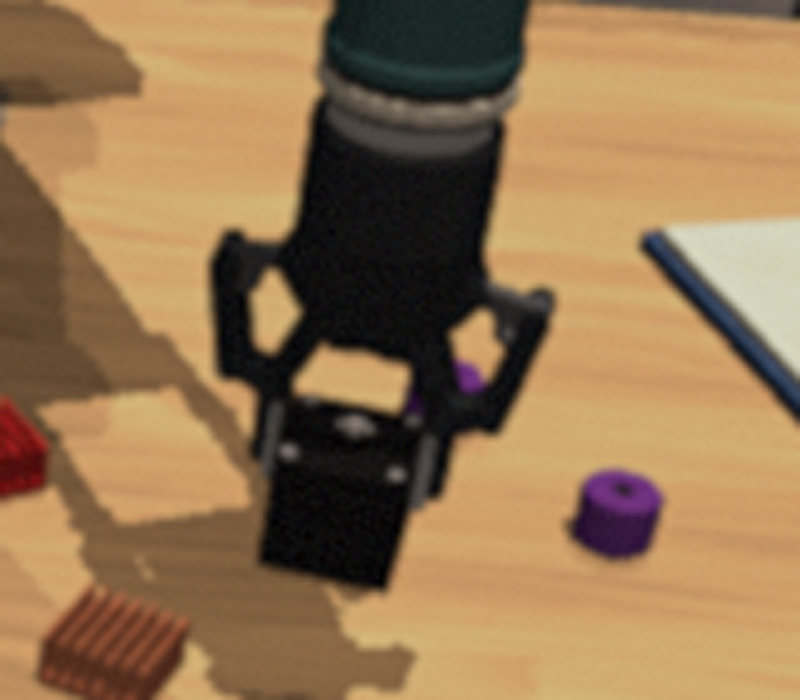

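Request:
apply_moves:
  plan:
    - [[-0.008, -0.03, 0, 0, 0, 0.001, 1], [-0.015, -0.06, 0, 0, 0, 0.001, 1], [-0.024, -0.095, 0, 0, 0, 0.001, 1], [-0.033, -0.13, 0, 0, 0, 0.001, 1], [-0.042, -0.165, 0, 0, 0, 0.001, 1], [-0.05, -0.195, 0, 0, 0, 0.001, 1], [-0.054, -0.21, 0, 0, 0, 0.001, 1], [-0.054, -0.21, 0, 0, 0, 0.001, 1]]

```text
time: 25.75
tool_pos: [0.5901, 0.0697, 0.0833]
tcp_rot: [-0.372, -3.116, 0.004]
wrist_force: [0.2, 0.5, -3.0]
width: 0.644
```

Run:
```python
from h import *
st=readout.read_state();place(PAN,(-.0021,.0005),.085,166.65,st)
im=read_camera('wrist'); im=read_camera('wrist')
st=readout.read_state();place(PAN,(-.0021,.0005),.085,166.65,st)
crop(im,0,0,560,420,1.4,'pics/w22.png')
```

```text
t 25.75 pos [0.5901 0.0697 0.0833] psi 166.39 w 0.644 MOVE [-0.0014, -0.0009, -0.0017] [-0.0009, -0.0011, -0.0015] F [ 0.2  0.5 -3. ]
t 25.85 pos [0.5906 0.073  0.0837] psi 166.47 w 0.641 MOVE [-0.0017, -0.0042, -0.0013] [-0.0002, -0.0009, -0.001] F [-0.7  1.1 -3.7]
```

View pics/w22.png

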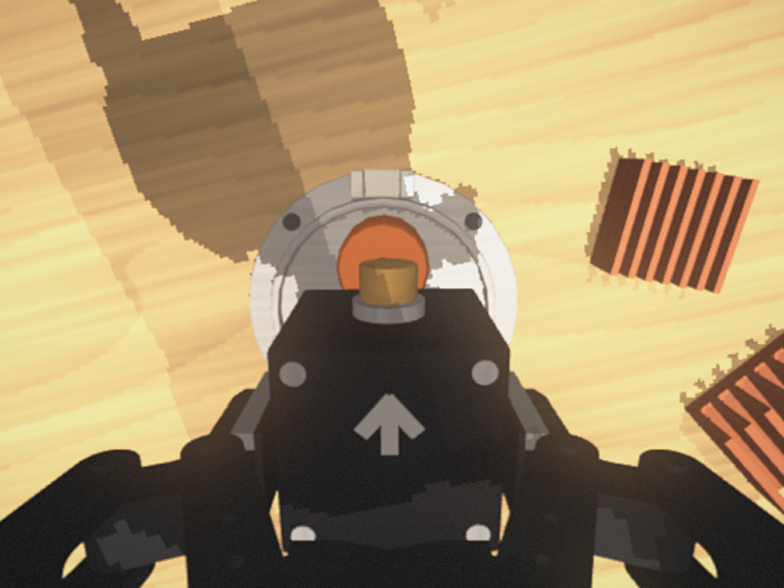

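Request:
apply_moves:
  plan:
    - [[-0.0015, -0.003, 0.005, 0, 0, 0, 1], [-0.0015, -0.003, 0.012, 0, 0, 0, 1], [-0.0015, -0.003, 0.02, 0, 0, 0, 1], [-0.0015, -0.003, 0.028, 0, 0, 0, 1], [-0.0015, -0.003, 0.03, 0, 0, 0, 1], [-0.0015, -0.003, 0.03, 0, 0, 0, 1], [-0.0015, -0.003, 0.03, 0, 0, 0, 1], [-0.0015, -0.003, 0.03, 0, 0, 0, 1]]

```text
time: 26.52
tool_pos: [0.5932, 0.071, 0.0553]
tcp_rot: [0.366, 3.12, 0.0]
wrist_force: [0.3, 0.8, -3.4]
width: 0.644
```

Run:
```python
from h import *
st=readout.read_state();place(PAN,(-.0021,.0005),.034,166.65,st)
im=read_camera('scene'); crop(im,250,180,100,90,7,'pics/sc9.png')
st=readout.read_state();place(PAN,(-.0021,.0005),.034,166.65,st)
```

```text
t 26.52 pos [0.5932 0.071  0.0553] psi 166.62 w 0.644 MOVE [0.0013, -0.0029, 0.0213] [0.0, 0.0002, -0.0002] F [ 0.3  0.8 -3.4]
t 26.57 pos [0.5934 0.071  0.0556] psi 166.62 w 0.648 MOVE [0.0015, -0.0029, 0.0216] [0.0001, 0.0003, -0.0002] F [-0.6  1.1 -2.4]
```

View pics/sc9.png

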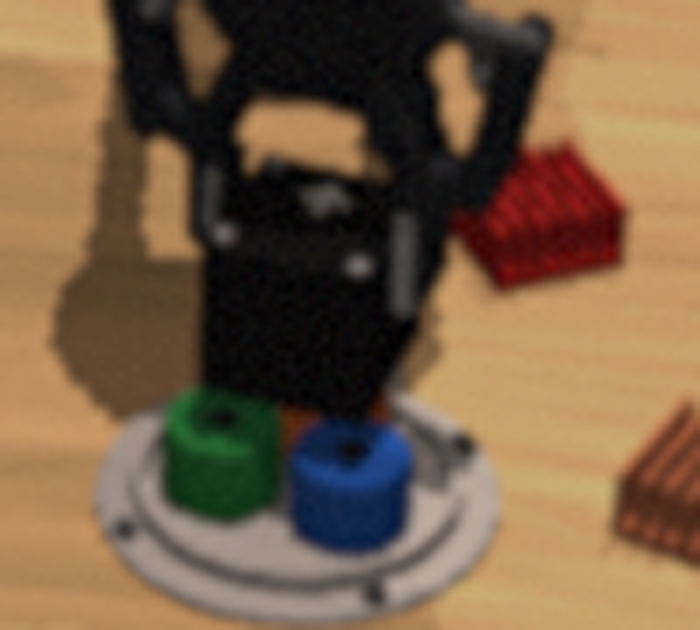

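Request:
apply_moves:
  plan:
    - [[0.0014, -0.0028, 0, 0, 0, 0, 1], [0.0014, -0.0028, 0.004, 0, 0, 0, 1], [0.0014, -0.0028, 0.008, 0, 0, 0, 1], [0.0014, -0.0028, 0.012, 0, 0, 0, 1], [0.0014, -0.0028, 0.015, 0, 0, 0, 1], [0.0014, -0.0028, 0.018, 0, 0, 0, 1], [0.0014, -0.0028, 0.0195, 0, 0, 0, 1], [0.0014, -0.0028, 0.0195, 0, 0, 0, 1]]

```text
time: 27.23
tool_pos: [0.5903, 0.0684, 0.0348]
tcp_rot: [-0.366, -3.119, 0.0]
wrist_force: [-0.0, 0.7, -3.3]
width: 0.648
```

Run:
```python
from h import *
st=readout.read_state();place(PAN,(-.0021,.0005),.034,166.65,st)
im=read_camera('side'); crop(im,190,170,120,100,6.5,'pics/s9.png')
```

```text
t 27.23 pos [0.5903 0.0684 0.0348] psi 166.6 w 0.648 MOVE [-0.0008, 0.0003, 0.0008] [-0.0001, -0.0004, -0.0003] F [-0.   0.7 -3.3]
```

View pics/s9.png

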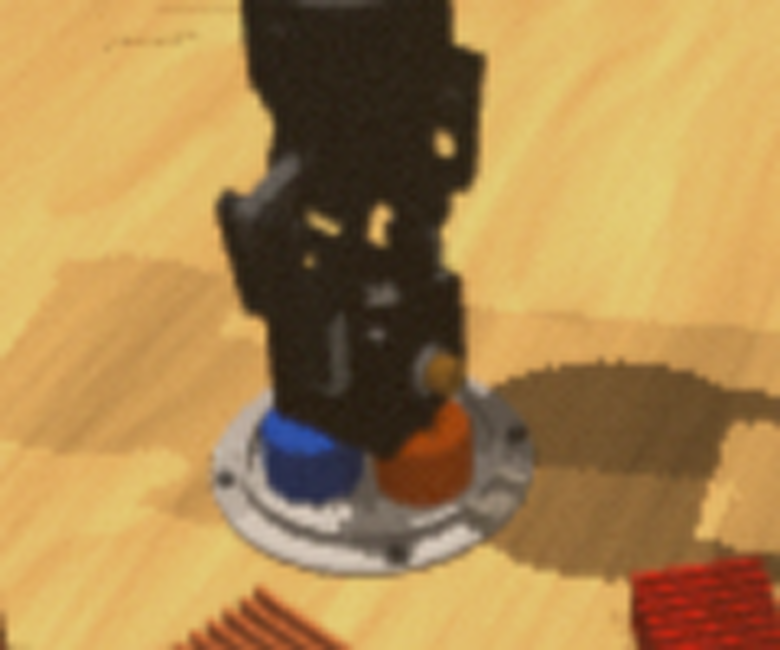

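Still hanging by about 1 mm, so I'll lower slowly to contact.

Request:
apply_moves:
  plan:
    - [[-0.0005, 0, 0.0005, 0, 0, 0, 1], [-0.0005, 0, 0.001, 0, 0, 0, 1], [-0.0005, 0, 0.0015, 0, 0, 0, 1], [-0.0005, 0, 0.002, 0, 0, 0, 1], [-0.0005, 0, 0.002, 0, 0, 0, 1], [-0.0005, 0, 0.002, 0, 0, 0, 1], [-0.0005, 0, 0.002, 0, 0, 0, 1], [-0.0005, 0, 0.002, 0, 0, 0, 1]]

```text
time: 27.95
tool_pos: [0.5916, 0.0683, 0.0341]
tcp_rot: [0.366, 3.12, 0.0]
wrist_force: [-0.6, -0.4, 1.5]
width: 0.644
```

Request:
apply_moves:
  plan:
    - [[0, 0, 0, 0, 0, 0, 0.0], [0, 0, 0, 0, 0, 0, -0.4], [0, 0, 0, 0, 0, 0, -1], [0, 0, 0, 0, 0, 0, -1], [0, 0, 0, 0, 0, 0, -1], [0, 0, -0.01, 0, 0, 0, -1], [0, 0, -0.03, 0, 0, 0, -1], [0, 0, -0.06, 0, 0, 0, -1]]

```text
time: 28.62
tool_pos: [0.5886, 0.0681, 0.0916]
tcp_rot: [-0.366, -3.114, 0.002]
wrist_force: [0.3, -0.3, -0.6]
width: 0.995
```

Request:
apply_moves:
  plan:
    - [[0, 0, -0.03, 0, 0, 0, -1], [0, 0, -0.06, 0, 0, 0, -1], [0, 0, -0.09, 0, 0, 0, -1], [0, 0, -0.1, 0, 0, 0, -1], [0, 0, -0.1, 0, 0, 0, -1], [0, 0, -0.1, 0, 0, 0, -1], [0, 0, -0.1, 0, 0, 0, -1], [0, 0, -0.1, 0, 0, 0, -1]]

```text
time: 29.28
tool_pos: [0.5896, 0.0681, 0.1909]
tcp_rot: [-0.366, -3.116, 0.001]
wrist_force: [-0.0, -0.2, -1.0]
width: 1.002
```

Run:
```python
from h import *
im=read_camera('side'); crop(im,190,170,120,100,6.5,'pics/s10.png')
st=readout.read_state();im=read_camera('wrist'); crop(im,0,0,560,420,1.4,'pics/w23.png');tgt(.59,.205,.15,90,st)
```

```text
t 29.33 pos [0.5898 0.0682 0.191 ] psi 166.6 w 1.0 MOVE [0.0313, 0.1332, 0.0409] [-0.0013, -0.0009, 0.4256] F [0.7 0.1 0.1]
```

View pics/s10.png

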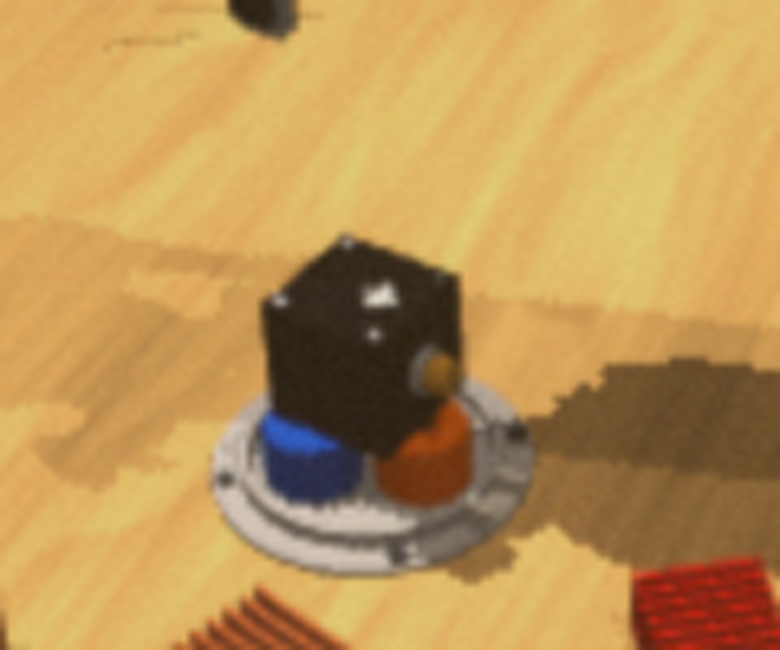

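View pics/w23.png

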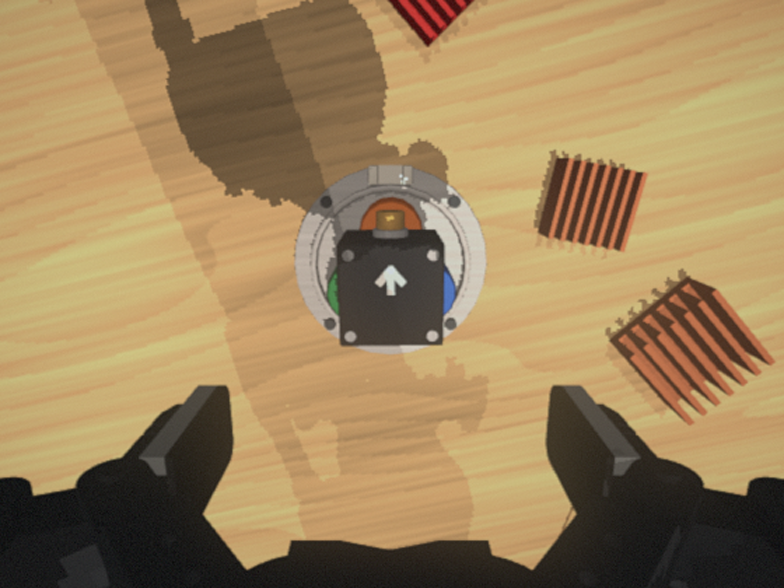

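Run:
```python
from h import *
st=readout.read_state();c=cam('wrist',st)
P=np.array([px2w(c,np.array(u)/1.4,.091)[:2] for u in [(348,256),(432.5,256),(350.5,337),(432,336)]]);m=P.mean(0)
v=(P[0]+P[1]-P[2]-P[3]);print('acc',m,m-PAN,'az',np.degrees(np.arctan2(v[1],v[0])), 'want',180+TH)
s=px2w(c,np.array((597,205))/1.4,.026);print('sink',s)
tgt(s[0],s[1],.15,152,st)
```

```text
acc [0.59431226 0.06851362] [9.12263554e-04 1.36168488e-05] az 167.26674857036264 want 166.65
sink [0.58329138 0.20373689 0.026     ]
t 29.38 pos [0.59   0.0682 0.1912] psi 166.6 w 1.004 MOVE [0.0378, 0.1304, 0.0412] [-0.0005, -0.0011, 0.0811] F [-0.5 -0.3  0.7]
```

Request:
apply_moves:
  plan:
    - [[0.038, 0.13, 0.03, 0, 0, 0.081, -1], [0.038, 0.13, 0.03, 0, 0, 0.081, -1], [0.038, 0.13, 0.03, 0, 0, 0.081, -1], [0.038, 0.13, 0.03, 0, 0, 0.081, -1], [0.038, 0.13, 0.03, 0, 0, 0.081, -1], [0.038, 0.13, 0.03, 0, 0, 0.081, -1], [0.038, 0.13, 0.03, 0, 0, 0.081, -1], [0.038, 0.13, 0.03, 0, 0, 0.081, -1]]

```text
time: 30.05
tool_pos: [0.5848, 0.2023, 0.1636]
tcp_rot: [0.761, 3.048, -0.001]
wrist_force: [0.1, -0.3, 0.5]
width: 0.999
```

Run:
```python
from h import *
im=read_camera('wrist');st=readout.read_state();im=read_camera('wrist'); crop(im,0,0,560,420,1.4,'pics/w24.png');tgt(.5833,.2037,.1,152,st)
crop(im,200,100,160,140,5,'pics/w24c.png')
```

```text
t 30.1 pos [0.5849 0.2023 0.1638] psi 151.94 w 0.998 MOVE [0.0021, 0.0005, 0.0638] [-0.0, 0.0001, -0.0004] F [-0.2 -0.3 -0.2]
```

View pics/w24.png

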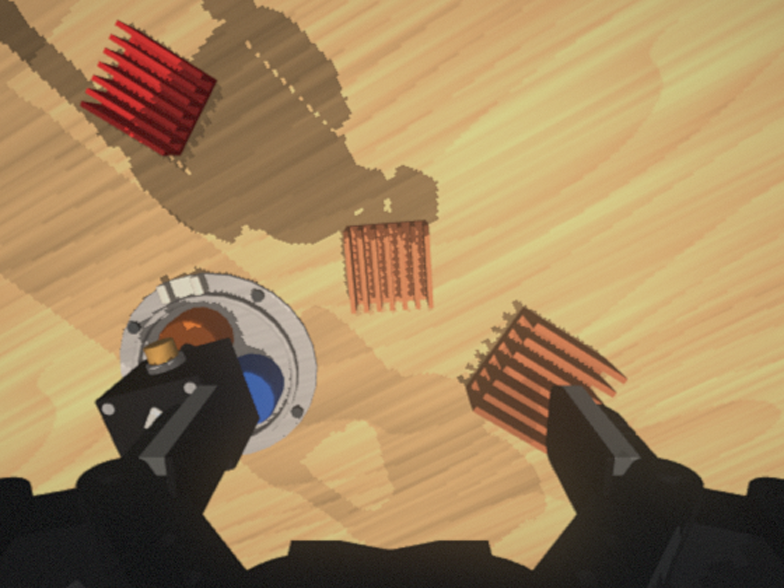

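View pics/w24c.png

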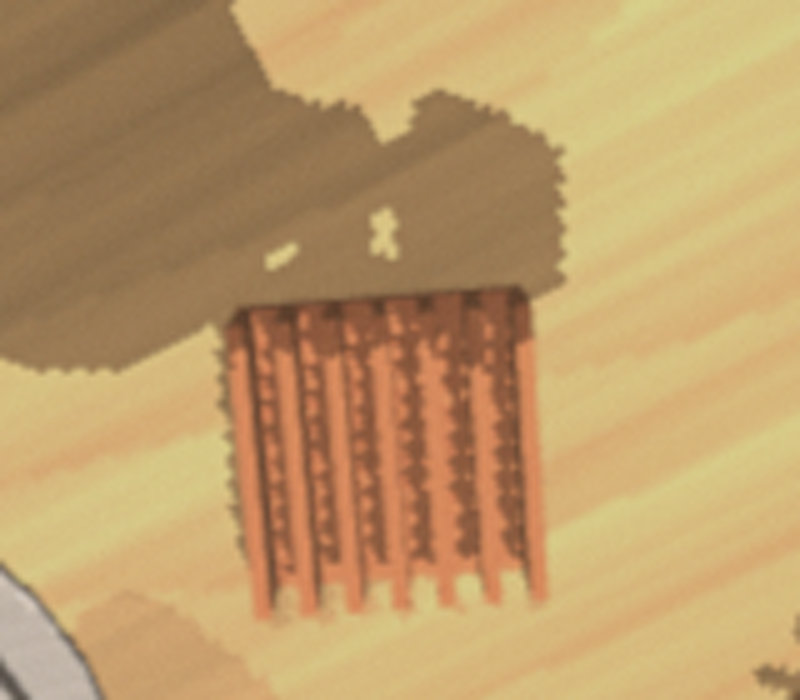

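Run:
```python
from h import *
st=readout.read_state();c=cam('wrist',st)
f=lambda x,y,z=.026:px2w(c,(200+x/5,100+y/5),z)[:2]
a,b=f(254,618),f(548,604); d,e=f(231,335),f(533,318)
print(np.linalg.norm(a-b),np.linalg.norm(d-e),np.linalg.norm(a-d),np.linalg.norm(b-e))
az=lambda v:np.degrees(np.arctan2(v[1],v[0]))
print(az(b-a)+90,az(e-d)+90,az(d-a),az(e-b),'ctr',(a+b+d+e)/4)
g,h=f(232,312,0),f(524,288,0);print('base near edge',np.linalg.norm(g-h),az(h-g)+90,(g+h)/2)
```

```text
0.049970918224259274 0.04926339766751278 0.0483142830006794 0.04865155319274547
154.71169392845187 155.0909270063567 155.20472353436065 156.03591851512994 ctr [0.58461762 0.20326628]
base near edge 0.051557044055820386 156.55186230651157 [0.56133245 0.21298908]
```

Run:
```python
from h import *
tgt(.584,.2028,.05,155.3)
```

```text
t 30.15 pos [0.5849 0.2023 0.1639] psi 151.93 w 1.0 MOVE [0.0011, 0.0, 0.1139] [0.0, 0.0002, -0.0187] F [0.2 0.  0.9]
```

Request:
apply_moves:
  plan:
    - [[0.001, 0, 0.03, 0, 0, -0.019, -1], [0.001, 0, 0.06, 0, 0, -0.019, -1], [0.001, 0, 0.09, 0, 0, -0.019, -1], [0.001, 0, 0.11, 0, 0, -0.019, -1], [0.001, 0, 0.114, 0, 0, -0.019, -1], [0.001, 0, 0.114, 0, 0, -0.019, -1], [0.001, 0, 0.114, 0, 0, -0.019, -1], [0.001, 0, 0.114, 0, 0, -0.019, -1]]

```text
time: 30.82
tool_pos: [0.5856, 0.2043, 0.052]
tcp_rot: [0.668, 3.066, 0.003]
wrist_force: [0.7, -0.1, -0.0]
width: 0.999
```

Run:
```python
from h import *
st=readout.read_state();im=read_camera('wrist'); crop(im,0,0,560,420,1.4,'pics/w25.png');tgt(.584,.2028,-.016,155.3,st)
```

```text
t 30.82 pos [0.5856 0.2043 0.052 ] psi 155.41 w 0.999 MOVE [0.0011, -0.0022, 0.068] [0.0008, 0.0009, 0.0006] F [ 0.7 -0.1 -0. ]
```

View pics/w25.png

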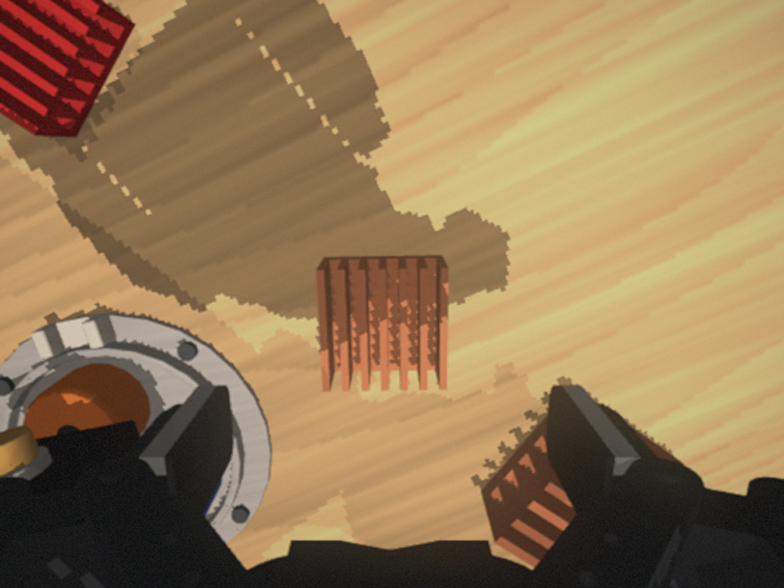

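Request:
apply_moves:
  plan:
    - [[0.001, -0.002, 0.02, 0, 0, 0, -1], [0.001, -0.002, 0.04, 0, 0, 0, -1], [0.001, -0.002, 0.055, 0, 0, 0, -1], [0.001, -0.002, 0.065, 0, 0, 0, -1], [0.001, -0.002, 0.067, 0, 0, 0, -1], [0.001, -0.002, 0.067, 0, 0, 0, -1], [0.001, -0.002, 0.067, 0, 0, 0, -1], [0.001, -0.002, 0.067, 0, 0, 0, -1]]

```text
time: 31.53
tool_pos: [0.5833, 0.2031, -0.0158]
tcp_rot: [0.668, 3.067, 0.002]
wrist_force: [0.3, 0.5, 0.4]
width: 1.0
```

Run:
```python
from h import *
st=readout.read_state();im=read_camera('wrist'); crop(im,0,0,560,420,1.4,'pics/w26.png');tgt(.584,.2028,-.016,155.3,st)
im=read_camera('scene'); crop(im,300,190,110,90,7,'pics/sc10.png')
```

```text
t 31.53 pos [ 0.5833  0.2031 -0.0158] psi 155.45 w 1.0 MOVE [-0.0008, 0.0, 0.0002] [0.0006, 0.0006, 0.0008] F [0.3 0.5 0.4]
```

View pics/w26.png

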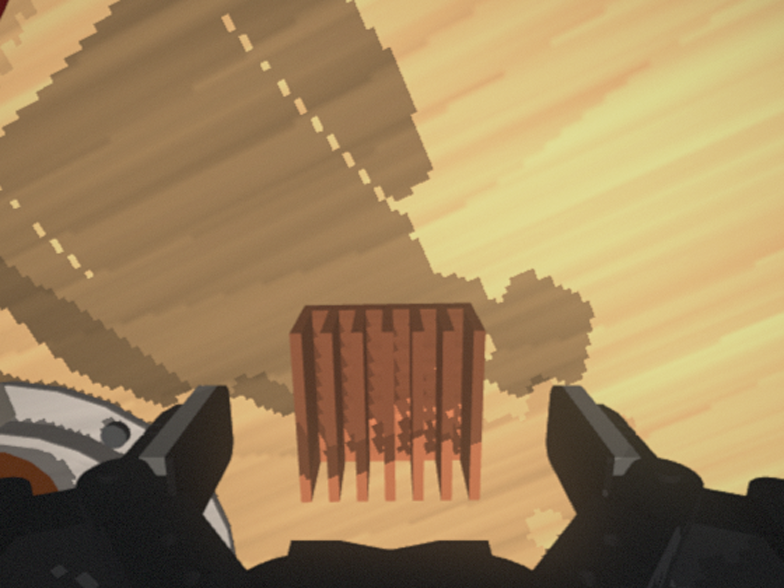

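View pics/sc10.png

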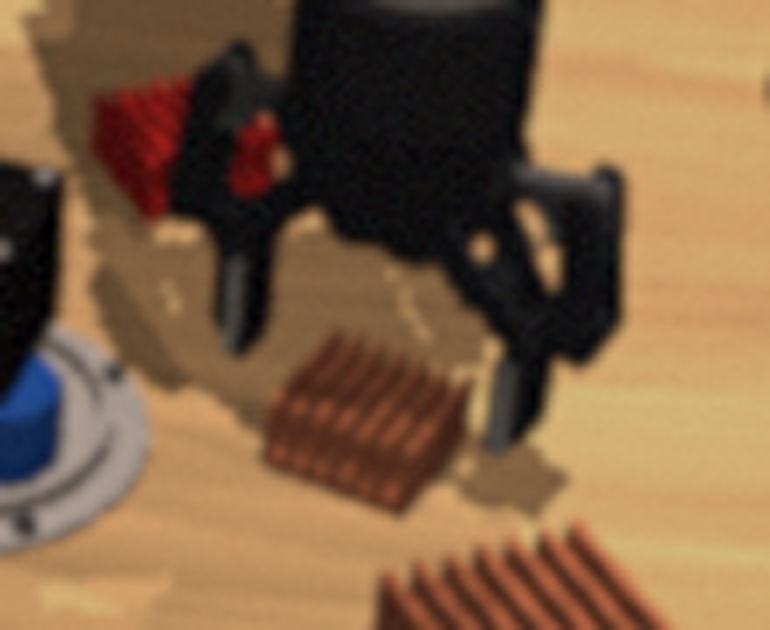

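Request:
apply_moves:
  plan:
    - [[0, 0, 0.002, 0, 0, 0, -1], [0, 0, 0.003, 0, 0, 0, -0.2], [0, 0, 0.003, 0, 0, 0, 0], [0, 0, 0.003, 0, 0, 0, 1], [0, 0, 0.003, 0, 0, 0, 1], [0, 0, 0.003, 0, 0, 0, 1], [0, 0, 0.003, 0, 0, 0, 1], [0, 0, 0.003, 0, 0, 0, 1]]
  force: 50

```text
time: 32.3
tool_pos: [0.5821, 0.2027, -0.0202]
tcp_rot: [0.668, 3.069, 0.0]
wrist_force: [0.1, -0.5, 0.9]
width: 0.569
```

Run:
```python
from h import *
st=readout.read_state();im=read_camera('wrist'); crop(im,0,0,560,420,1.4,'pics/w27.png');tgt(.584,.2028,-.019,155.3,st)
im=read_camera('scene'); crop(im,300,190,110,90,7,'pics/sc11.png')
```

```text
t 32.3 pos [ 0.5821  0.2027 -0.0202] psi 155.44 w 0.569 MOVE [-0.0017, 0.0009, -0.0012] [0.0001, 0.0001, 0.0008] F [ 0.1 -0.5  0.9]
```

View pics/w27.png

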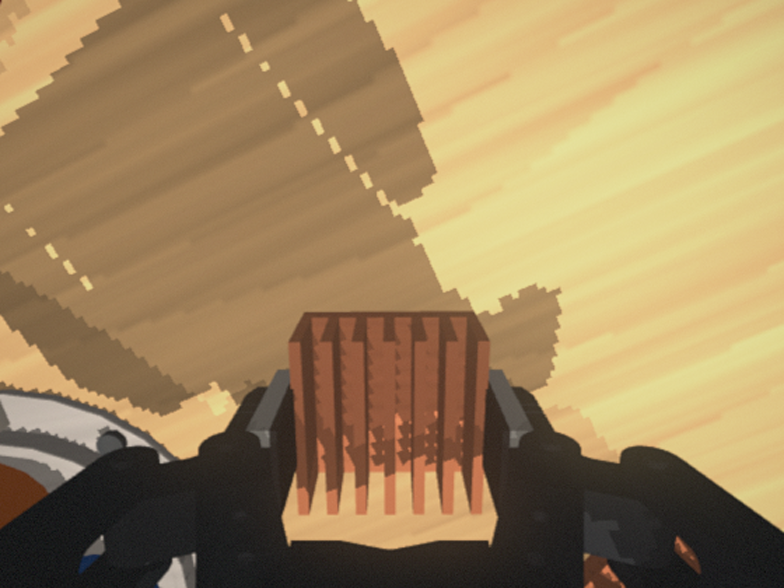

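View pics/sc11.png

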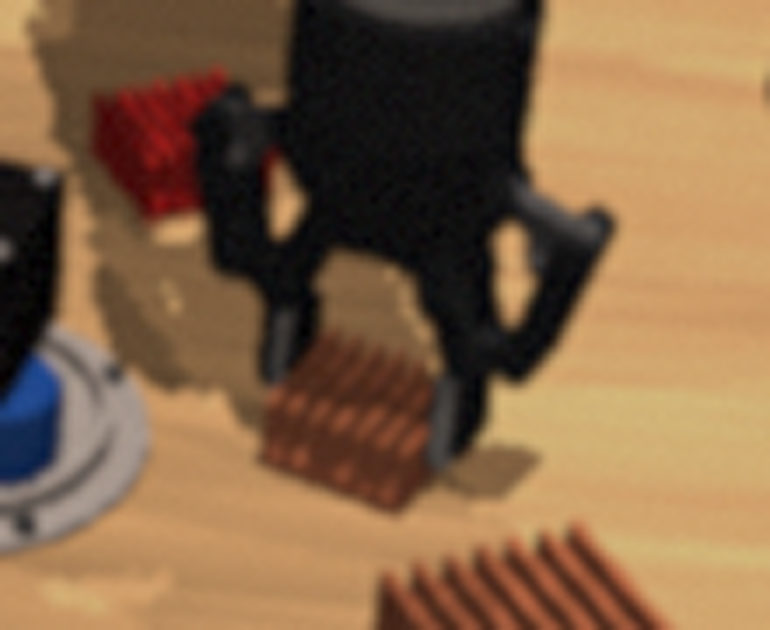

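Run:
```python
from h import *
st=readout.read_state()
o=[off(np.array(u)/1.4,.0462,st) for u in [(297,514),(483,514),(290,343),(489,343)]]
for x in o: print(x.round(4))
far=(o[0]+o[1])/2; near=(o[2]+o[3])/2; print(far+[.025,0,0],near-[.025,0,0])
m=(far+near)/2
print(m); place((.5943,.0685),m,.11,167,st)
```

```text
[-0.0259 -0.0247 -0.0462]
[-0.0259  0.0261 -0.0462]
[ 0.0237 -0.0241 -0.0462]
[ 0.0236  0.0252 -0.0462]
[-0.00090703  0.0006806  -0.04619146] [-0.00132581  0.00059094 -0.04620749]
[-0.00111642  0.00063577 -0.04619947]
t 32.4 pos [ 0.5821  0.2027 -0.0202] psi 155.44 w 0.572 MOVE [-0.0659, -0.1178, -0.1302] [0.0001, 0.0001, -0.0642] F [0.1 0.3 2.2]
```

Request:
apply_moves:
  plan:
    - [[0, 0, -0.01, 0, 0, 0, 1], [0, 0, -0.03, 0, 0, 0, 1], [0, 0, -0.055, 0, 0, 0, 1], [0, 0, -0.08, 0, 0, 0, 1], [0, 0, -0.105, 0, 0, 0, 1], [0, 0, -0.125, 0, 0, 0, 1], [0, 0, -0.13, 0, 0, 0, 1], [0, 0, -0.13, 0, 0, 0, 1]]

```text
time: 33.07
tool_pos: [0.583, 0.203, 0.1115]
tcp_rot: [0.668, 3.067, 0.003]
wrist_force: [0.8, 0.4, -3.0]
width: 0.573
```

Run:
```python
from h import *
place((.5943,.0685),(-.0011,.0006),.11,167)
im=read_camera('scene'); crop(im,260,130,130,110,6,'pics/sc12.png')
```

```text
t 33.07 pos [0.583  0.203  0.1115] psi 155.44 w 0.573 MOVE [-0.0652, -0.1184, 0.0014] [0.0006, 0.0009, -0.0642] F [ 0.8  0.4 -3. ]
```

View pics/sc12.png

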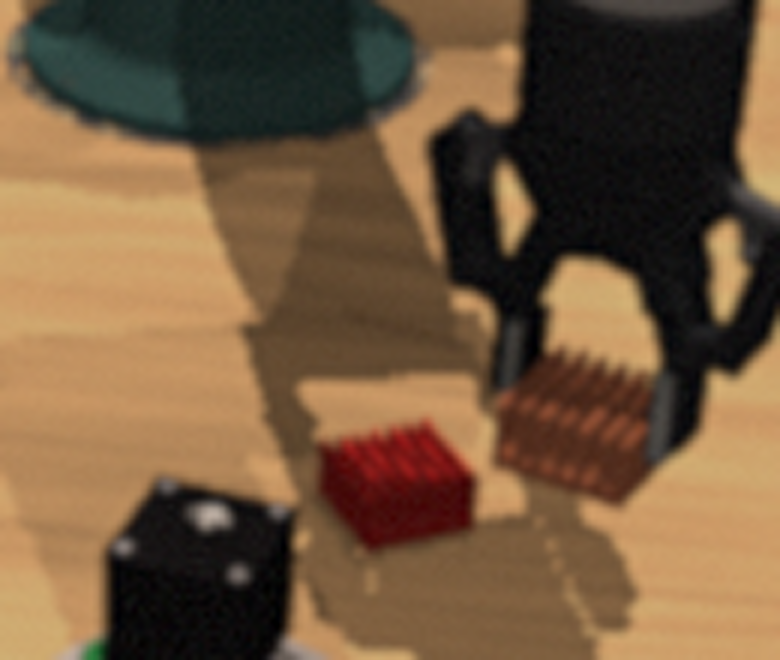

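Held level. Moving over the accelerometer at that height.

Request:
apply_moves:
  plan:
    - [[-0.01, -0.02, -0.002, 0, 0, -0.01, 1], [-0.022, -0.04, -0.002, 0, 0, -0.02, 1], [-0.035, -0.065, -0.002, 0, 0, -0.03, 1], [-0.048, -0.09, -0.002, 0, 0, -0.045, 1], [-0.059, -0.108, -0.002, 0, 0, -0.06, 1], [-0.064, -0.116, -0.002, 0, 0, -0.064, 1], [-0.065, -0.117, -0.002, 0, 0, -0.064, 1], [-0.065, -0.117, -0.002, 0, 0, -0.064, 1]]

```text
time: 33.78
tool_pos: [0.5907, 0.0686, 0.1091]
tcp_rot: [-0.36, -3.117, 0.001]
wrist_force: [-0.3, 0.4, -3.4]
width: 0.568
```

Run:
```python
from h import *
im=read_camera('wrist')
st=readout.read_state();im=read_camera('wrist')
place((.5943,.0685),(-.0011,.0006),.0708,167,st)
crop(im,0,0,560,420,1.4,'pics/w28.png')
```

```text
t 33.83 pos [0.591  0.0693 0.1096] psi 166.89 w 0.572 MOVE [-0.0024, -0.0006, 0.0388] [-0.0002, -0.0011, -0.0006] F [ 0.7 -0.3 -3.5]
```

View pics/w28.png

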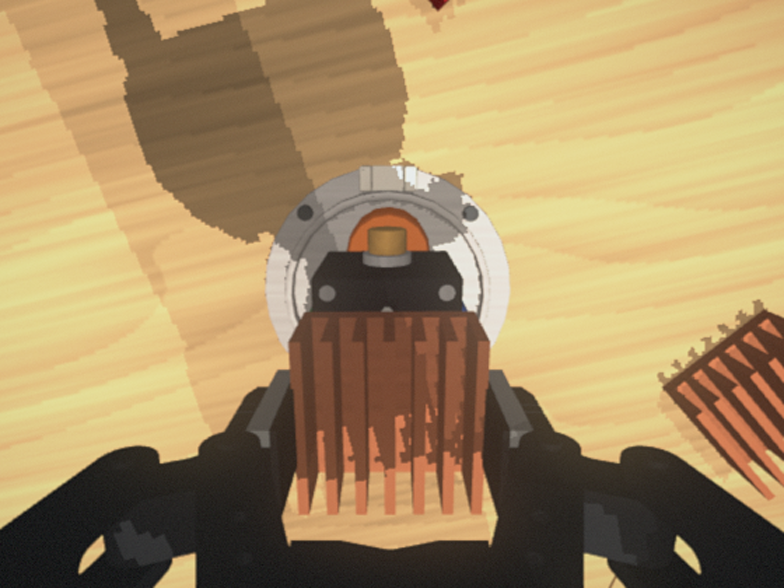

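Request:
apply_moves:
  plan:
    - [[-0.002, -0.001, 0.005, 0, 0, 0, 1], [-0.002, -0.001, 0.01, 0, 0, 0, 1], [-0.002, -0.001, 0.016, 0, 0, 0, 1], [-0.002, -0.001, 0.022, 0, 0, 0, 1], [-0.002, -0.001, 0.027, 0, 0, 0, 1], [-0.002, -0.001, 0.029, 0, 0, 0, 1], [-0.002, -0.001, 0.029, 0, 0, 0, 1], [-0.002, -0.001, 0.029, 0, 0, 0, 1]]

```text
time: 34.55
tool_pos: [0.594, 0.0678, 0.0824]
tcp_rot: [-0.357, -3.121, 0.0]
wrist_force: [0.2, -0.6, -3.7]
width: 0.574
```

Run:
```python
from h import *
place((.5943,.0685),(-.0011,.0006),.0708,167)
im=read_camera('scene'); crop(im,250,170,100,85,7.5,'pics/sc13.png')
place((.5943,.0685),(-.0011,.0006),.0708,167)
```

```text
t 34.55 pos [0.594  0.0678 0.0824] psi 166.97 w 0.574 MOVE [0.0009, 0.0002, 0.0116] [-0.0, -0.0001, -0.0002] F [ 0.2 -0.6 -3.7]
t 34.6 pos [0.5943 0.0678 0.0828] psi 166.96 w 0.573 MOVE [0.0013, 0.0001, 0.012] [0.0, 0.0001, -0.0002] F [-0.2  0.6 -4.1]
```

View pics/sc13.png

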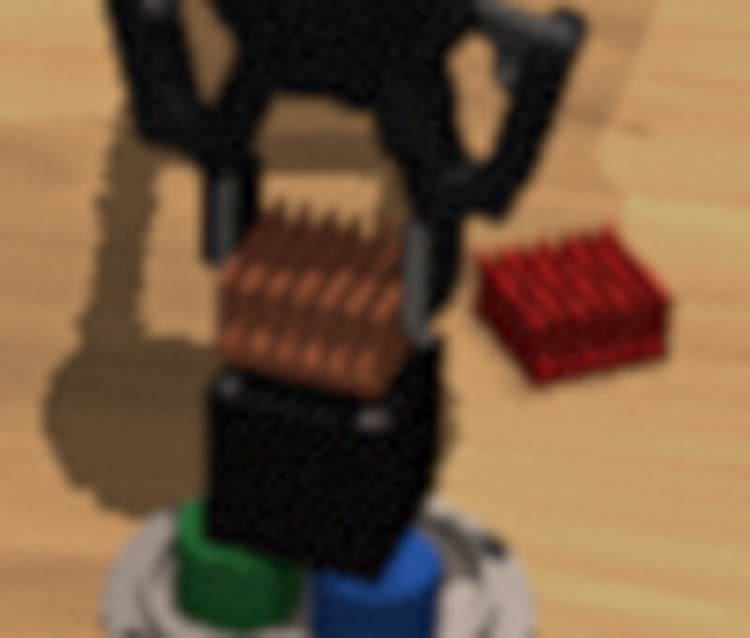

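Request:
apply_moves:
  plan:
    - [[0.001, 0, 0.002, 0, 0, 0, 1], [0.001, 0, 0.004, 0, 0, 0, 1], [0.001, 0, 0.006, 0, 0, 0, 1], [0.001, 0, 0.008, 0, 0, 0, 1], [0.001, 0, 0.0095, 0, 0, 0, 1], [0.001, 0, 0.0105, 0, 0, 0, 1], [0.001, 0, 0.0105, 0, 0, 0, 1], [0.001, 0, 0.0105, 0, 0, 0, 1]]

```text
time: 35.27
tool_pos: [0.5931, 0.068, 0.072]
tcp_rot: [-0.357, -3.121, 0.0]
wrist_force: [-0.5, -0.7, -3.8]
width: 0.572
```

Run:
```python
from h import *
place((.5943,.0685),(-.0011,.0006),.0708,167)
```

```text
t 35.27 pos [0.5931 0.068  0.072 ] psi 166.96 w 0.572 MOVE [0.0, 0.0002, 0.0012] [-0.0, -0.0001, -0.0002] F [-0.5 -0.7 -3.8]
```

Request:
apply_moves:
  plan:
    - [[0, 0, 0.0005, 0, 0, 0, 1], [0, 0, 0.001, 0, 0, 0, 1], [0, 0, 0.0015, 0, 0, 0, 1], [0, 0, 0.002, 0, 0, 0, 1], [0, 0, 0.002, 0, 0, 0, 1], [0, 0, 0.002, 0, 0, 0, 1], [0, 0, 0.002, 0, 0, 0, 1], [0, 0, 0.002, 0, 0, 0, 1]]

```text
time: 35.93
tool_pos: [0.5934, 0.068, 0.0708]
tcp_rot: [0.357, 3.121, 0.0]
wrist_force: [-2.7, -0.8, 3.5]
width: 0.575
```

Request:
apply_moves:
  plan:
    - [[0, 0, 0, 0, 0, 0, 0.0], [0, 0, 0, 0, 0, 0, -0.3], [0, 0, 0, 0, 0, 0, -0.7], [0, 0, 0, 0, 0, 0, -1], [0, 0, 0, 0, 0, 0, -1], [0, 0, 0, 0, 0, 0, -1], [0, 0, -0.005, 0, 0, 0, -1], [0, 0, -0.02, 0, 0, 0, -1]]

```text
time: 36.6
tool_pos: [0.5909, 0.0678, 0.0878]
tcp_rot: [-0.356, -3.116, 0.001]
wrist_force: [-0.5, -0.0, -0.5]
width: 1.001
```

Request:
apply_moves:
  plan:
    - [[0, 0, -0.02, 0, 0, 0, -1], [0, 0, -0.05, 0, 0, 0, -1], [0, 0, -0.08, 0, 0, 0, -1], [0, 0, -0.11, 0, 0, 0, -1], [0, 0, -0.12, 0, 0, 0, -1], [0, 0, -0.12, 0, 0, 0, -1], [0, 0, -0.12, 0, 0, 0, -1], [0, 0, -0.12, 0, 0, 0, -1]]

```text
time: 37.27
tool_pos: [0.5918, 0.0679, 0.2079]
tcp_rot: [-0.356, -3.118, 0.001]
wrist_force: [-0.5, -0.7, -0.2]
width: 1.002
```

Run:
```python
from h import *
im=read_camera('side'); crop(im,190,150,120,110,6.5,'pics/s14.png')
im=read_camera('scene'); crop(im,245,160,100,110,5.4,'pics/sc14.png')
st=readout.read_state();im=read_camera('wrist'); crop(im,0,0,560,420,1.4,'pics/w29.png');tgt(.59,.068,.2,167,st)
```

```text
t 37.37 pos [0.5915 0.0679 0.2073] psi 166.96 w 1.001 MOVE [0.0015, -0.0002, 0.0073] [-0.0004, -0.0014, -0.0002] F [-0.6  0.1 -0.3]
```

View pics/s14.png

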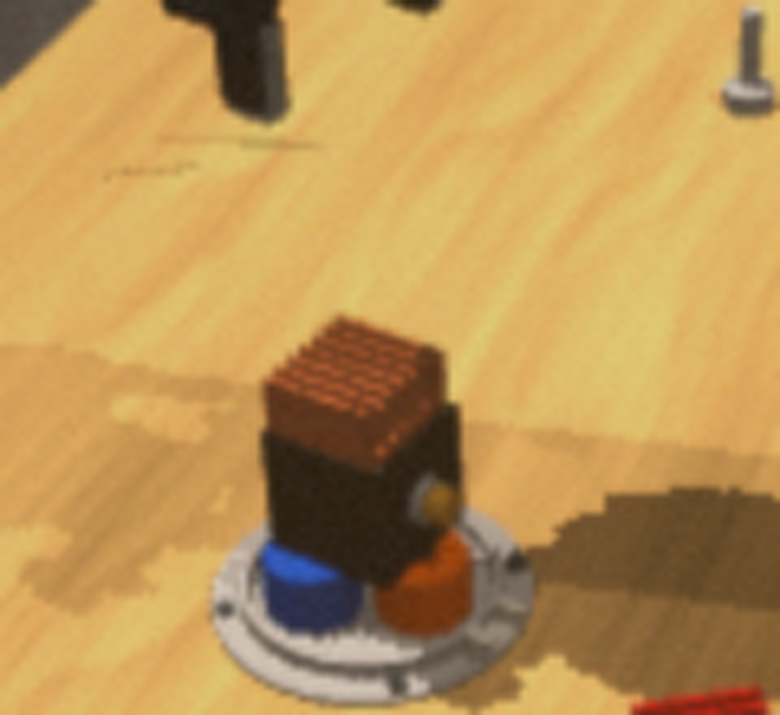

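View pics/sc14.png

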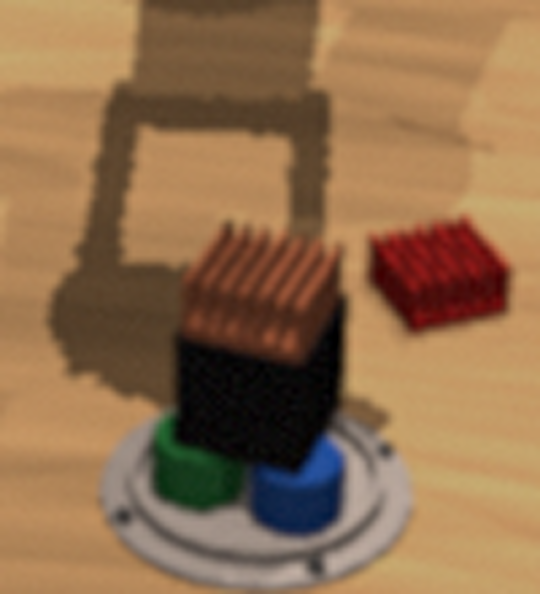

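View pics/w29.png

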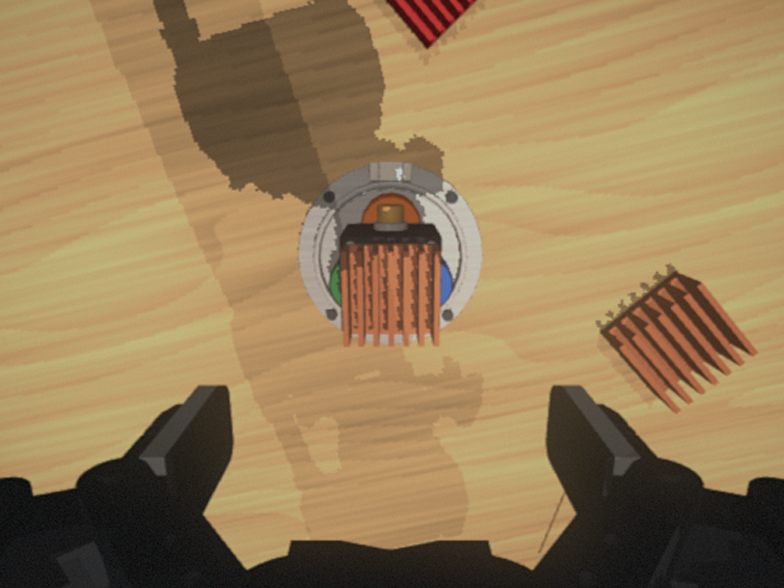

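Run:
```python
from h import *
st=readout.read_state();c=cam('wrist',st)
P=[px2w(c,np.array(u)/1.4,.117)[:2] for u in [(343.5,346),(440,346),(342.5,249),(439.5,249)]]
far=(P[0]+P[1])/2; v=P[1]-P[0]; print(np.linalg.norm(v),np.degrees(np.arctan2(v[1],v[0]))+90)
print('ctr from far',far+.025*np.array([np.cos(np.radians(167)),np.sin(np.radians(167))]),'mean',np.mean(P,0))
print(bot.finish_job())
```

```text
0.05041379465922279 166.9245394293113
ctr from far [0.59494949 0.06897811] mean [0.59433682 0.06894043]
the job is handed in; nothing more can be done
None
```

The sensor station is built and I've handed it in, at about 37 s of the 118 s allowed. No verdict was reported.

- **Dampers:** all three stand on their own colour spots. Green and orange measured within about 1 mm. Blue was set to about 1 mm by the arm's own reading. The one picture taken after it was set was shot while the arm was still settling; its raw numbers were about 7 mm off for all three dampers. Allowing for that drift they agree, and the side view shows all three flat.
- **Accelerometer:** it stands upright on the dampers, about 1 mm from the pan centre. Its connector points at the clip to within about 0.6°. It was lowered until it touched, then released.
- **Heat sink:** it lies fins up on the accelerometer, about 1 mm off its centre and square to within about 1°. It was also lowered until it touched before release.
- **Other things:** I never touched the pin, bubble level, clamp collar or look-alikes. The gripper ended open, well clear above the stack.

**What disagreed:** the fingertips turned out to be about 25–28 mm above the reported TCP. My first grasp of the green damper therefore closed above it, without moving it. I corrected for that offset in every later grasp.

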